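Hang the walnut sample on the sample tree

TASK

Turn the sample tree until its one empty branch points out over the yellow mark on the tree's base, then take the dark walnut sample slat with the red foot out of the grey stand and hang it by its hole on that branch. Leave it hanging freely with the branch still over the mark, and do not disturb the oak slat in the stand or the other things on the bench.

Things in the scene. Friction and masses are not known exactly. Their poses are not given: they have to be found in the camera images.
- tree: sample tree fixed to the bench: round dark steel base (180 mm across, 12 mm thick), origin at the centre of its underside; white upright post (26 mm across, black cap up to 188 mm) turning about the vertical through this origin; four 7 mm steel branches at right angles, level, 170 mm above the bench, the last 9 mm bent 45 degrees up. Three carry fixed slats, 62 mm out; one is empty
- rotor (a joint): turn of the tree's post and branches, rad, counter-clockwise from above; 0 (or any whole turn) is the empty branch exactly over the yellow mark. Turns either way without end, stiff (0.08 N m, 1 to 2 N at a branch), stays where left. A branch can be pushed sideways with shut fingers. The fixed slats are sized like the walnut one and hang from 75 to 185 mm above the bench
- branch_seat (a point): point on the axis of the empty branch, 60 mm out from the tree's turning axis and 170 mm above the bench, in the middle of its level part (which runs from the post's skin, 13 mm from the axis, to 83 mm). Its own x axis points along the branch inwards to the post, z up; it turns with the tree
- branch_tip (a point): upturned end of the empty branch, 92 mm out from the turning axis, 9 mm above the branch's axis (bar radius 3.5 mm)
- load_mark (a point): middle of the yellow mark painted on the tree's base: a 52 x 22 mm bar running radially, its middle 60 mm out from the turning axis. It does not turn; it is on the side of the base towards the robot, give or take
- stand: grey stand fixed to the bench, 120 x 90 mm, with two upright slots 50 mm apart along its own x axis, each holding one slat upright, face across x; slot floor 10 mm, slot rims 44 mm above the bench. Origin at the centre of its underside
- walnut_mid (a point): centre (half-way up) of the walnut sample slat: dark wood, red band at its foot, 110 mm tall, 48 mm wide along its own y, 10 mm thick along its own x, about 60 g, loose; it stands upright in one of the stand's slots (34 mm deep, 13 mm wide). Its x and y axes look alike either way round
- walnut_eye (a point): centre of the round 27 mm hole through the walnut slat along its own x, 24 mm below its top, 31 mm above walnut_mid. Gripped across its 48 mm width at the height of the hole, the branch passes between the fingers. When it hangs, the hole's centre is about 10 mm below the branch's axis
- oak_mid (a point): centre of the light oak slat with a white foot, same shape, in the other slot; leave it there
- tape_cream: roll of yellow tape lying flat, 96 mm across, 45 mm high; bystander, origin at its underside
- tape_red: roll of red tape lying flat, 90 mm across, 48 mm high; bystander, origin at its underside
- pencil: flat red carpenter's pencil, 140 x 14 x 9 mm; bystander
- glue: white glue bottle, 44 mm across, 140 mm tall; bystander, origin at its underside
- filler: grey filler jar with red lid, 60 mm across, 80 mm tall; bystander, origin at its underside
- driver: screwdriver lying flat; bystander
- heat_gun: orange heat gun lying on its side, about 200 x 170 x 68 mm; bystander
Mind the look-alikes: they are no part of the job. What is shaped like the part that bears walnut_mid but turquoise is not meant.

How it is judged:
On the way, in this order (a step that is already met when the one before it is completed fails the run):
1. the empty branch points over the yellow mark (horizontal distance between branch_seat and load_mark below 0.015 m), for 0.3 s.
2. the walnut slat is on the empty branch (y of walnut_eye in the frame of branch_seat between -0.012 and 0.012 m and x of walnut_eye in the frame of branch_seat between -0.026 and 0.042 m and z of walnut_eye in the frame of branch_seat between -0.015 and -0.004 m and angle between walnut_eye's own z axis and vertical below 0.3 rad), for 0.2 s.
At the end, for the whole second after the job is handed in: the walnut slat hangs at rest on the level part of the empty branch (hole centre 4 to 15 mm below the branch's axis, within 12 mm sideways), within 0.3 rad of upright, its weight on the tree; the branch is still over the yellow mark (seat within 20 mm of it seen from above) (all of step 2 and horizontal distance between branch_seat and load_mark below 0.02 m and contact force between walnut and tree above 0.15 N and linear speed of walnut below 0.03 m/s and angular speed of walnut below 0.5 rad/s); the robot touches nothing.
It fails at once if the oak slat is disturbed (moved over 20 mm) (distance of oak_mid from where it was at the start of the episode above 0.02 m).
It fails at once if a bystander is moved over 40 mm (distance of any of tape_cream, tape_red, pencil, glue, filler, driver, heat_gun from where it was at the start of the episode above 0.04 m).
It also fails if it takes over 72 s, if anything falls off the work surface, if the arm or the gripper's body presses on something with over 40 N, if the wrist force passes 120 N, or if a joint passes its speed limit or range.

ROBOT

A 7-joint arm with a two-finger parallel gripper is mounted at the origin on the work surface. World frame = base frame: x ahead of the robot, y to its left, z up, the work surface at z = 0. Lengths are in m, angles in rad, forces in N, time in s.
With the tool pointing down it reaches from about 0.425 to 0.95 m from the base axis. Payload 4.7 kg.
Tool frame: the origin (TCP) lies at the very end of the fingers, on their centre line; the grasp point (between the pads) lies 19 mm behind it; z points along the fingers, y is the direction in which the jaws open and shut (so a half turn about z gives the same grasp; the last joint's range is limited). The gripper opens to 87 mm and grips with 3 to 60 N. Pads are 19 mm wide; open, the fingers measure 117 mm over their backs; the gripper's body (75 mm by 190 mm) begins 51 mm behind the grasp point.
Start: joints at [1.302, 0.469, -0.049, 1.532, 0.024, 1.141, -0.082], TCP at [0.16, -0.656, 0.196] pointing down, gripper open.
Joint ranges: [-2.59, 2.59], [-0.33, 1.99], [-1.39, 1.29], [0.1, 2.45], [-1.04, 4.18], [0.21, 1.99], [-2.66, 2.66]. Speed limits (rad/s): [2.57, 2.57, 3.14, 3.14, 3.14, 3.14, 3.14].

INTERFACE

Orientations are given as a rotation vector (axis times angle).
In Python, from plant import get_obs, grab_frame, job_done gives the robot as it stands.
- The arm moves only by the tool apply_moves, never from a script. Its argument "increments" is a list of rows, each an object with "twist": the turn, a rotation vector about the tool's x, y, z in rad, a list of three; "xyz": the shift along the tool's x, y, z in mm, a list of three; "grip": the closure, from 0 (fully open) to 1 (shut). In form: [{"twist": [wx, wy, wz], "xyz": [x, y, z], "grip": grip}, ...]. A call has 1 to 12 rows; each row shifts and turns the commanded pose from where the row before left it, along the tool's axes as they then stand; what a row does not reach is not made up. A row lasts 1/12 s, in which the tool goes at most 41.7 mm and 7.16 degrees, less where a joint would pass 70% of its speed; a pose out of reach is approached as far as the arm can. A call is refused whole if a number of a shift passes 41.7 or a number of a turn 0.125, either way. A call with a gripper value outside its range is refused whole. The fingers move at their own pace and stop on an object; "newtons" is the grip in N (left out, the last holds). Time passes only in rows, so rows that do not move let the fingers close. It gives the time, the measured TCP pose, the force and the opening at its end, in the units of the state.
- get_obs(): the state, without advancing time (a new reading comes with each control period).
- grab_frame(name): name is "side" or "top"; returns a dict with "frame" (384x512x3 uint8, red, green, blue), "vfov" (degrees; the focal length in pixels is half the picture's height over the tangent of half this angle, whatever the lens; pixels are square), "cx", "cy" (the principal point, pixels), "k1" (the pictures are not rectified: a ray, as slopes to the right and down, at radius r is drawn at 1 + k1 r^2 times it, then the intrinsics apply), "T" (4x4, takes a point from camera to world coordinates). Camera axes: x right, y down, z forward; pixel columns grow to the right and rows downward; lengths in m; the calibration is good to about 2 mm. A picture is of the moment at which its call begins. There is no depth.
- job_done(): hands the job in, once; it reports no verdict.
The state is a dict: "time_s": time; "joint_pos": joint angles; "joint_vel": joint speeds; "joint_efforts": joint torques, N m; "eef_pos": TCP position; "ee_rot": TCP orientation; "force": force on the tool from outside, world axes, zero at the start; "ft_torque": the same for the moment, N m; "width": finger opening in m.
Only numpy, scipy, OpenCV 4.12 (cv2) and the standard library are available. Lean on these libraries where they do the work, as an engineer would, in place of code of your own. Each camera call takes 0.05 s, during which the arm holds its last target.

## Working session

There is one attempt and no reset: what is moved stays moved. The work goes in short steps, Python scripts to look and compute and a tool call to move; the robot and the scene stay as the last step left them, time stands still between calls to the robot, and variables do not carry over. Pictures are saved under pics/ and viewed, and the job is handed in when it is done.

Besides the shell and the picture viewer there is one more tool, called after "Call:" in YAML: its name, and indented under it one key for each argument. apply_moves: Moves the arm, as the interface text tells. Its arguments: {"type":"object","properties":{"increments":{"type":"array"},"newtons":{"type":"number"}},"required":["increments"]}

```bash
mkdir -p pics; ls; cat > h.py <<'E'
import numpy as np, cv2, pickle
from plant import get_obs, grab_frame
def snap(n,tag):
    f=grab_frame(n); pickle.dump(f,open(f'{n}_{tag}.pkl','wb'))
    cv2.imwrite(f'pics/{n}_{tag}.png',f['frame'][:,:,::-1]); return f
def load(n,tag): return pickle.load(open(f'{n}_{tag}.pkl','rb'))
def K(f):
    fl=f['frame'].shape[0]/2/np.tan(np.radians(f['vfov'])/2)
    return np.array([[fl,0,f['cx']],[0,fl,f['cy']],[0,0,1.]])
def ray(f,p):
    d=np.array([f['k1'],0,0,0,0.])
    s=cv2.undistortPointsIter(np.array([[p]],float),K(f),d,None,None,(3,50,1e-10))[0,0]
    T=np.array(f['T']); return T[:3,3],T[:3,:3]@np.array([s[0],s[1],1.])
def atz(f,p,z):
    o,d=ray(f,p); return o+d*(z-o[2])/d[2]
def proj(f,P):
    Ti=np.linalg.inv(np.array(f['T'])); P=np.atleast_2d(P).astype(float)
    return cv2.projectPoints(P,cv2.Rodrigues(Ti[:3,:3])[0],Ti[:3,3],K(f),np.array([f['k1'],0,0,0,0.]))[0][:,0]
def tri(obs):
    A=np.zeros((3,3));b=np.zeros(3)
    for f,p in obs:
        o,d=ray(f,p);d=d/np.linalg.norm(d);M=np.eye(3)-np.outer(d,d);A+=M;b+=M@o
    return np.linalg.solve(A,b)
E
python3 - <<'E'
from h import *
for n in('side','top'):
    f=snap(n,'0'); print(n,f['vfov'],f['cx'],f['cy'],f['k1'],np.round(f['T'],3).tolist())
    cv2.imwrite(f'pics/{n}_0.png',cv2.resize(f['frame'][:,:,::-1],(800,600),interpolation=cv2.INTER_CUBIC))
print(get_obs())
E
```

```text
pics
side 50.43821190971947 247.73693083605693 189.49905798610934 -0.06236674005777952 [[-0.803, -0.388, 0.452, 0.036], [-0.595, 0.498, -0.63, 0.684], [0.019, -0.775, -0.631, 0.846], [0.0, 0.0, 0.0, 1.0]]
top 44.05823724887048 252.96392668962193 186.95728311458853 -0.2025635796577054 [[0.012, -0.995, 0.095, 0.414], [-1.0, -0.011, 0.009, -0.04], [-0.008, -0.096, -0.995, 1.523], [0.0, 0.0, 0.0, 1.0]]
{'time_s': 0.1, 'joint_pos': array([ 1.30210374,  0.4693821 , -0.04862354,  1.53357768,  0.02410587,
        1.14098665, -0.08234847]), 'joint_vel': array([ 1.45159312e-03, -2.43272784e-03, -6.41259498e-05, -3.17087920e-03,
       -1.36245155e-04, -6.10955791e-04, -7.22534459e-04]), 'joint_efforts': array([ 2.67154501e-04, -5.09170389e+01, -8.13943427e-02, -2.36826199e+01,
       -6.15211087e-02,  3.45901342e-02,  6.49397498e-05]), 'eef_pos': array([ 0.16020102, -0.6551103 ,  0.19478877]), 'ee_rot': array([-3.11730217e+00, -3.75567802e-01,  4.15173438e-04]), 'force': array([-0.71834906, -0.14689551, -0.49072913]), 'ft_torque': array([ 0.01075394, -0.03089495,  0.00068775]), 'width': 0.08689792922653232}
```

View pics/side_0.png

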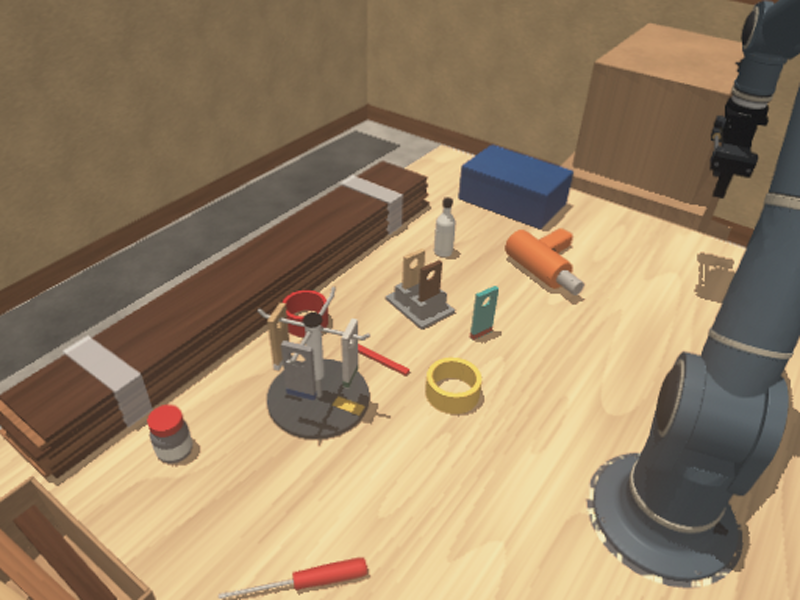

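View pics/top_0.png

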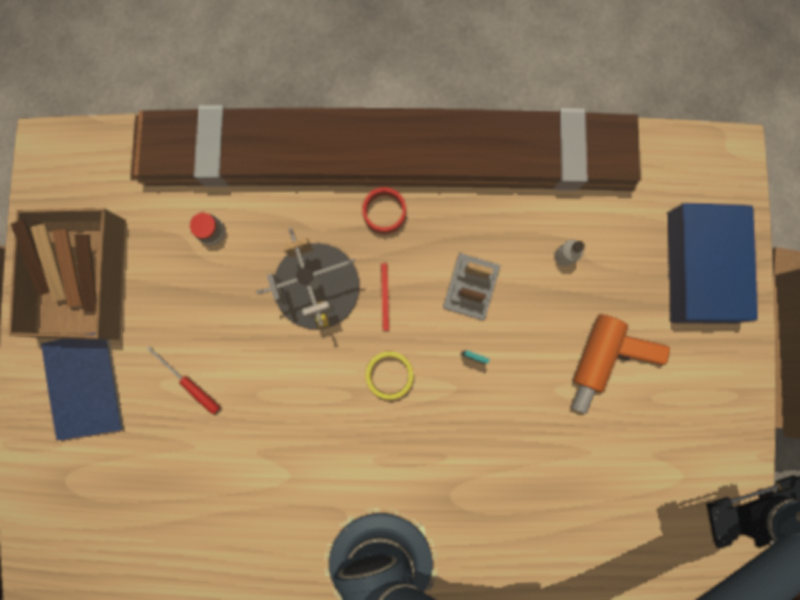

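```bash
python3 - <<'E'
from h import *
def crop(n,x0,y0,x1,y1,s,out):
    f=load(n,'0'); c=f['frame'][y0:y1,x0:x1,::-1]
    c=cv2.resize(c,None,fx=s,fy=s,interpolation=cv2.INTER_CUBIC)
    for i in range(x0//10*10+10,x1,10): cv2.putText(c,str(i),((i-x0)*s,8),0,.33,(255,255,255),1);cv2.line(c,((i-x0)*s,10),((i-x0)*s,14),(255,255,255),1)
    for i in range(y0//10*10+10,y1,10): cv2.putText(c,str(i),(0,(i-y0)*s+4),0,.33,(255,255,255),1)
    cv2.imwrite(out,c)
crop('top',160,140,240,225,7,'pics/c1.png')
crop('top',270,150,330,240,6,'pics/c2.png')
crop('side',160,175,250,285,5,'pics/c3.png')
crop('side',240,150,330,220,7,'pics/c4.png')
E
```

```text
(no output)
```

View pics/c1.png

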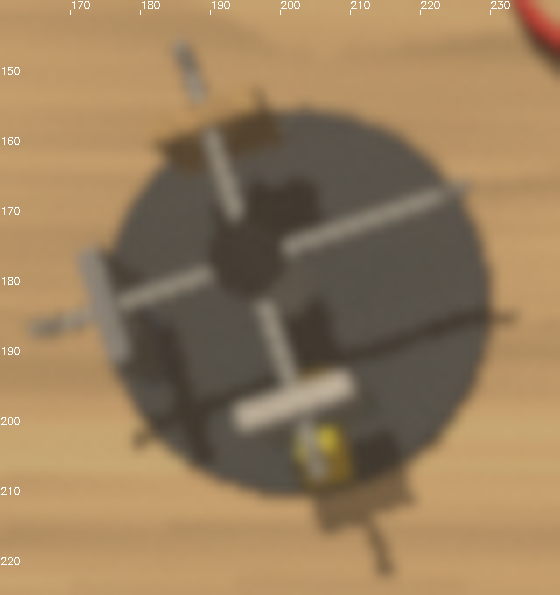

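View pics/c2.png

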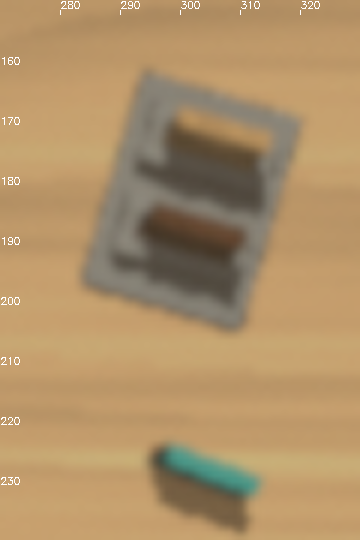

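View pics/c3.png

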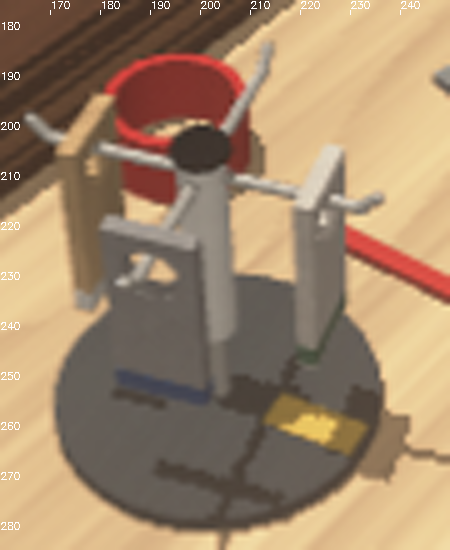

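View pics/c4.png

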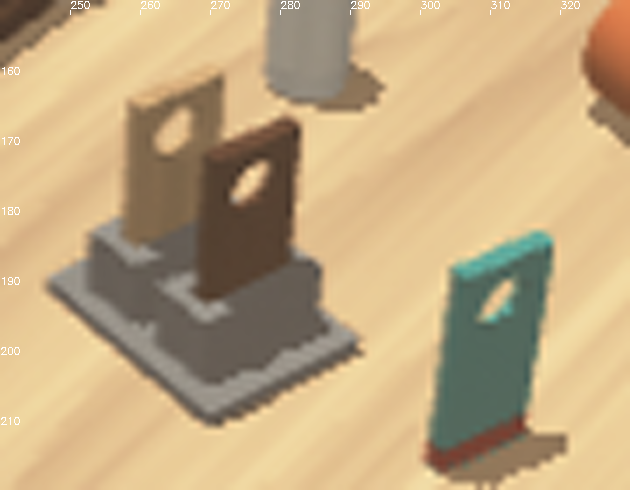

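```bash
python3 - <<'E'
from h import *
t=load('top','0');s=load('side','0')
print('cap tri',tri([(t,(194.5,176.5)),(s,(200.5,203.5))]),'top@188',atz(t,(194.5,176.5),.188),'side',atz(s,(200.5,204),.188))
# base circle
def fitbase(f,x0,y0,x1,y1):
    from scipy.optimize import least_squares
    c=f['frame'].astype(int); sat=(c.max(2)-c.min(2)); 
    m=((sat<30)&(c.max(2)<110)).astype(np.uint8); k=np.zeros_like(m);k[y0:y1,x0:x1]=m[y0:y1,x0:x1]
    n,l,st,_=cv2.connectedComponentsWithStats(k); i=1+st[1:,4].argmax()
    cs,_=cv2.findContours((l==i).astype(np.uint8),0,1); C=max(cs,key=cv2.contourArea)[:,0]
    H=cv2.convexHull(C)[:,0]; P=np.array([atz(f,p,.012)[:2] for p in H])
    r=least_squares(lambda v:np.hypot(P[:,0]-v[0],P[:,1]-v[1])-.09,P.mean(0),loss='soft_l1',f_scale=.002)
    print('base',r.x,np.round(np.hypot(*(P-r.x).T),3))
fitbase(t,170,145,235,215)
fitbase(s,165,228,245,285)
print('tip',tri([(t,(226,166)),(s,(213,184))]),atz(t,(226,166),.179),atz(s,(213,184),.179))
for p in[(211,258.5),(216,253),(232,260),(228,266),(221.5,259.3)]:print('mark',atz(s,p,.0125))
print('mark top',atz(t,(205,205),.0125))
# walnut / oak
for nm,a in(('walnut',[(268,172),(279.5,166.5),(281.5,167),(270,174)]),('oak',[(256.5,164),(270,160)])):
    for p in a: print(nm,'side top',atz(s,p,.120))
for p in[(295.5,184),(310.5,188.5),(309,192.5),(294,187.5)]:print('wal top',atz(t,p,.120))
print('eye side',tri([(s,(275,175.5)),(t,(302.3,188))]))
for p in[(294,162),(320,170),(310,204),(284,197)]:print('stand',atz(t,p,0.00))
E
```

```text
cap tri [0.56933758 0.13941912 0.1845424 ] top@188 [0.56974011 0.13954222 0.188     ] side [0.56439505 0.14323299 0.188     ]
base [0.57173421 0.13971776] [0.086 0.085 0.087 0.086 0.086 0.086 0.087 0.087 0.089 0.089 0.089 0.089
 0.089 0.089 0.089 0.088 0.086 0.087 0.087 0.087 0.087 0.087 0.086 0.086
 0.087 0.088 0.086 0.086 0.086 0.086]
base [0.56419615 0.14544535] [0.099 0.091 0.101 0.087 0.087 0.088 0.088 0.089 0.09  0.09  0.091 0.091
 0.092 0.092 0.092 0.091 0.09  0.09  0.09  0.09  0.088 0.088 0.088 0.088
 0.089 0.121]
tip [0.60280782 0.05132702 0.17412091] [0.60198684 0.05090247 0.179     ] [0.59884346 0.05599387 0.179     ]
mark [0.53575318 0.14776483 0.0125    ]
mark [0.53777261 0.12451205 0.0125    ]
mark [0.48793226 0.11759701 0.0125    ]
mark [0.48346857 0.14028555 0.0125    ]
mark [0.51170307 0.1327866  0.0125    ]
mark top [0.49892264 0.12716764 0.0125    ]
walnut side top [ 0.55684084 -0.144151    0.12      ]
walnut side top [ 0.54502944 -0.18887385  0.12      ]
walnut side top [ 0.53882091 -0.19046096  0.12      ]
walnut side top [ 0.54656354 -0.13960922  0.12      ]
oak side top [ 0.60769695 -0.15629298  0.12      ]
oak side top [ 0.5870929  -0.19950231  0.12      ]
wal top [ 0.55858213 -0.15280829  0.12      ]
wal top [ 0.5456502  -0.19761255  0.12      ]
wal top [ 0.5336606  -0.19314536  0.12      ]
wal top [ 0.54807523 -0.14837781  0.12      ]
eye side [ 0.55000107 -0.17563639  0.09120016]
stand [ 0.64266475 -0.1574126   0.        ]
stand [ 0.61757067 -0.24212268  0.        ]
stand [ 0.50678903 -0.20958163  0.        ]
stand [ 0.52847918 -0.12555976  0.        ]
```

Call:
apply_moves:
  increments:
    - {"twist": [0, 0, -0.12], "xyz": [0, 0, -30], "grip": 0}
    - {"twist": [0, 0, -0.12], "xyz": [0, 0, -30], "grip": 0}
    - {"twist": [0, 0, -0.12], "xyz": [0, 0, -30], "grip": 0}
    - {"twist": [0, 0, -0.12], "xyz": [0, 0, -20], "grip": 0}
    - {"twist": [0, 0, -0.12], "xyz": [0, 0, 0], "grip": 0}
    - {"twist": [0, 0, -0.12], "xyz": [0, 0, 0], "grip": 0}
    - {"twist": [0, 0, -0.12], "xyz": [0, 0, 0], "grip": 0}
    - {"twist": [0, 0, -0.12], "xyz": [0, 0, 0], "grip": 0}
    - {"twist": [0, 0, -0.12], "xyz": [0, 0, 0], "grip": 0}
    - {"twist": [0, 0, -0.12], "xyz": [0, 0, 0], "grip": 0}
    - {"twist": [0, 0, -0.12], "xyz": [0, 0, 0], "grip": 0}
    - {"twist": [0, 0, -0.12], "xyz": [0, 0, 0], "grip": 0}

```text
time_s: 1.1
eef_pos: [0.1602, -0.6554, 0.3051]
ee_rot: [-2.09, -2.345, -0.001]
force: [0.3, 0.1, 0.5]
width: 0.0872
```

```bash
cat >> h.py <<'E'
from scipy.spatial.transform import Rotation as R
def st():
    o=get_obs(); M=R.from_rotvec(o['ee_rot']).as_matrix()
    print('t',round(o['time_s'],2),'tcp',np.round(o['eef_pos'],4),'ydir',round(np.degrees(np.arctan2(M[1,1],M[0,1])),1),'zax',np.round(M[:,2],3),'F',np.round(o['force'],1),'w',round(o['width'],4),'q',np.round(o['joint_pos'],2))
    return o,M
def to(p,ydeg=None):
    o,M=st(); d=M.T@(np.array(p)-o['eef_pos'])*1000
    print('shift tool mm',np.round(d,1))
    if ydeg is not None:
        Y=np.array([np.cos(np.radians(ydeg)),np.sin(np.radians(ydeg)),0]);Z=np.array([0,0,-1.]);T=np.c_[np.cross(Y,Z),Y,Z]
        print('turn tool',np.round(R.from_matrix(M.T@T).as_rotvec(),3))
E
python3 - <<'E'
from h import *
to((.592,.077,.30),20)
E
```

```text
t 1.1 tcp [ 0.1602 -0.6554  0.3051] ydir 6.6 zax [-0.     0.001 -1.   ] F [0.3 0.1 0.5] w 0.0872 q [ 1.49  0.43 -0.33  1.37  0.14  1.37  1.28]
shift tool mm [678.  512.9   5.8]
turn tool [-0.    -0.001 -0.234]
```

Call:
apply_moves:
  increments:
    - {"twist": [0, 0, 0], "xyz": [28, 21, 0], "grip": 0.3}
    - {"twist": [0, 0, 0], "xyz": [28, 21, 0], "grip": 0.3}
    - {"twist": [0, 0, 0], "xyz": [28, 21, 0], "grip": 0.3}
    - {"twist": [0, 0, 0], "xyz": [28, 21, 0], "grip": 0.3}
    - {"twist": [0, 0, 0], "xyz": [28, 21, 0], "grip": 0.3}
    - {"twist": [0, 0, 0], "xyz": [28, 21, 0], "grip": 0.3}
    - {"twist": [0, 0, 0], "xyz": [28, 21, 0], "grip": 0.3}
    - {"twist": [0, 0, 0], "xyz": [28, 21, 0], "grip": 0.3}
    - {"twist": [0, 0, 0], "xyz": [28, 21, 0], "grip": 0.3}
    - {"twist": [0, 0, 0], "xyz": [28, 21, 0], "grip": 0.3}
    - {"twist": [0, 0, 0], "xyz": [28, 21, 0], "grip": 0.3}
    - {"twist": [0, 0, 0], "xyz": [28, 21, 0], "grip": 0.3}

```text
time_s: 2.1
eef_pos: [0.3746, -0.2925, 0.3055]
ee_rot: [-2.097, -2.339, 0.001]
force: [0.3, 0.6, 0.4]
width: 0.0608
```

```bash
python3 - <<'E'
from h import *
to((.592,.077,.30),20)
E
```

```text
t 2.1 tcp [ 0.3746 -0.2925  0.3055] ydir 6.2 zax [-0. -0. -1.] F [0.3 0.6 0.4] w 0.0608 q [ 1.11  0.09 -0.58  1.8   0.05  1.26  0.63]
shift tool mm [343.8 256.3   5.4]
turn tool [-0.001  0.    -0.24 ]
```

Call:
apply_moves:
  increments:
    - {"twist": [0, 0, 0], "xyz": [31, 23, 0], "grip": 0.3}
    - {"twist": [0, 0, 0], "xyz": [31, 23, 0], "grip": 0.3}
    - {"twist": [0, 0, 0], "xyz": [31, 23, 0], "grip": 0.3}
    - {"twist": [0, 0, 0], "xyz": [31, 23, 0], "grip": 0.3}
    - {"twist": [0, 0, 0], "xyz": [31, 23, 0], "grip": 0.3}
    - {"twist": [0, 0, 0], "xyz": [31, 23, 0], "grip": 0.3}
    - {"twist": [0, 0, 0], "xyz": [31, 23, 0], "grip": 0.3}
    - {"twist": [0, 0, 0], "xyz": [31, 23, 0], "grip": 0.3}
    - {"twist": [0, 0, 0], "xyz": [31, 23, 0], "grip": 0.3}
    - {"twist": [0, 0, 0], "xyz": [31, 23, 0], "grip": 0.3}
    - {"twist": [0, 0, -0.12], "xyz": [15, 10, 0], "grip": 0.3}
    - {"twist": [0, 0, -0.12], "xyz": [15, 10, 0], "grip": 0.3}

```text
time_s: 3.1
eef_pos: [0.5843, 0.0741, 0.3051]
ee_rot: [-1.791, -2.58, 0.0]
force: [-0.4, -0.9, 0.3]
width: 0.0608
```

```bash
python3 - <<'E'
from h import *
to((.592,.077,.30),20)
o,M=st()
for n in('side','top'):
    f=snap(n,'1'); p=o['eef_pos']; 
    print(n,proj(f,[p,p-M[:,2]*.019,p+M[:,1]*.0455,p-M[:,1]*.0455]).round(1).tolist())
    u=proj(f,p)[0].astype(int);x0,y0=max(u[0]-55,0),max(u[1]-45,0)
    c=f['frame'][y0:y0+100,x0:x0+110,::-1]
    c=cv2.resize(c,None,fx=5,fy=5,interpolation=cv2.INTER_CUBIC)
    for q in proj(f,[p,p-M[:,2]*.019,p+M[:,1]*.0305,p-M[:,1]*.0305]): cv2.circle(c,tuple(int((v-a+.5)*5) for v,a in zip(q,(x0,y0))),4,(0,0,255),1)
    cv2.imwrite(f'pics/d_{n}.png',c); print(x0,y0)
E
```

```text
t 3.1 tcp [0.5843 0.0741 0.3051] ydir 20.5 zax [-0.001  0.001 -1.   ] F [-0.4 -0.9  0.3] w 0.0608 q [ 0.45  0.37 -0.87  1.56  0.29  1.35 -0.1 ]
shift tool mm [0.  8.3 5.1]
turn tool [-0.001 -0.001  0.008]
t 3.1 tcp [0.5843 0.0741 0.3051] ydir 20.5 zax [-0.001  0.001 -1.   ] F [-0.4 -0.9  0.3] w 0.0608 q [ 0.45  0.37 -0.87  1.56  0.29  1.35 -0.1 ]
side [[211.0, 148.7], [210.7, 141.9], [193.2, 145.5], [229.1, 151.9]]
155 103
top [[213.8, 165.9], [213.2, 164.9], [208.1, 149.7], [219.6, 182.3]]
158 120
```

View pics/d_side.png

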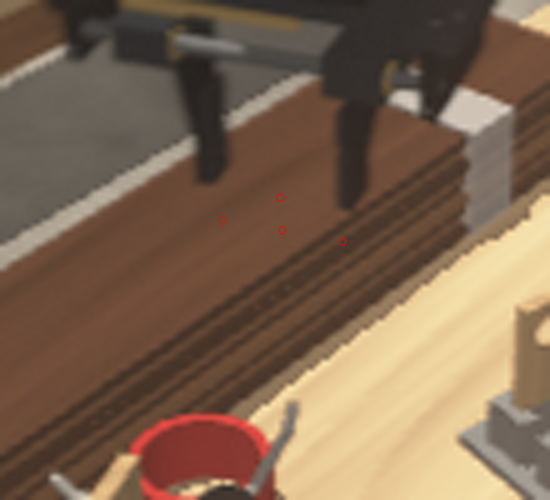

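View pics/d_top.png

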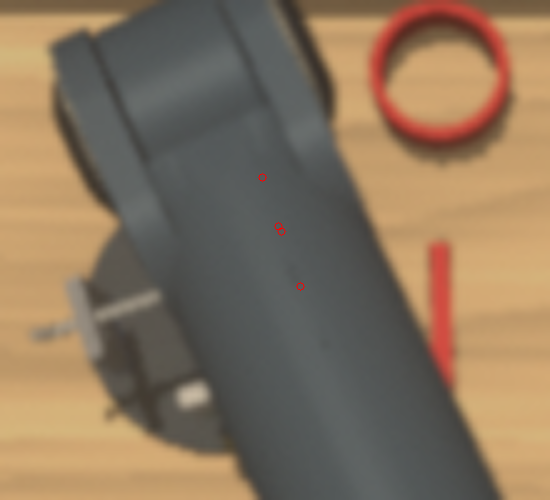

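```bash
python3 - <<'E'
from h import *
o,M=st()
f=snap('side','2'); p=o['eef_pos']
c=f['frame'][110:160,180:240,::-1]
c=cv2.convertScaleAbs(c,alpha=2.0)
c=cv2.resize(c,None,fx=10,fy=10,interpolation=cv2.INTER_NEAREST)
y=M[:,1];z=M[:,2]
for q in proj(f,[p,p-z*.019,p+y*.0305,p-y*.0305,p+y*.0305-z*.019,p-y*.0305-z*.019]): cv2.circle(c,tuple(int((v-a+.5)*10) for v,a in zip(q,(180,110))),4,(0,0,255),1)
cv2.imwrite('pics/e.png',c)
E
```

```text
t 3.2 tcp [0.5837 0.0756 0.3051] ydir 20.4 zax [-0.001  0.003 -1.   ] F [ 0.1  0.3 -0.2] w 0.0609 q [ 0.45  0.37 -0.87  1.56  0.29  1.35 -0.1 ]
```

View pics/e.png

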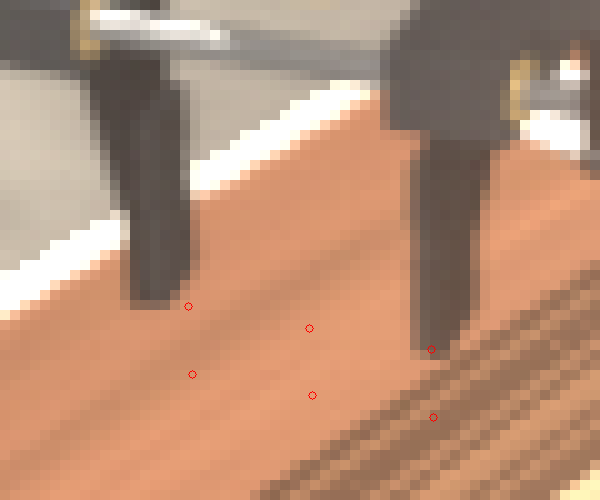

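```bash
python3 - <<'E'
from h import *
p=np.array([.1602,-.6551,.1948]); M=R.from_rotvec([-3.1173,-.37557,.0004]).as_matrix();y=M[:,1];z=M[:,2]
out=[]
for n,(x0,y0,w,h) in (('side',(440,80,60,60)),('top',(440,295,72,60))):
    f=load(n,'0')
    c=f['frame'][y0:y0+h,x0:x0+w,::-1]
    c=cv2.convertScaleAbs(c,alpha=2.0)
    c=cv2.resize(c,None,fx=9,fy=9,interpolation=cv2.INTER_NEAREST)
    P=[p,p-z*.019,p+y*.0435,p-y*.0435,p+y*.0435-z*.019,p-y*.0435-z*.019]
    print(proj(f,P).round(1).tolist())
    for i,q in enumerate(proj(f,P)): cv2.circle(c,tuple(int((v-a+.5)*9) for v,a in zip(q,(x0,y0))),4,(0,0,255) if i in(0,2,3) else (255,0,0),1)
    cv2.imwrite(f'pics/g_{n}.png',c)
for n in('side','top'):
    f=load(n,'0');print(n,proj(f,[[0,0,0],[0.0,0,0.01]]))
E
```

```text
[[456.7, 125.1], [458.6, 120.0], [456.7, 119.2], [456.6, 131.3], [458.6, 114.1], [458.5, 126.1]]
[[467.0, 319.6], [469.7, 320.7], [480.0, 315.4], [453.6, 323.8], [482.9, 316.4], [456.2, 325.0]]
side [[424.55913468 327.95142688]
 [425.83934866 325.6012727 ]]
top [[242.93126106 360.76691554]
 [242.84004322 361.59352591]]
```

View pics/g_side.png

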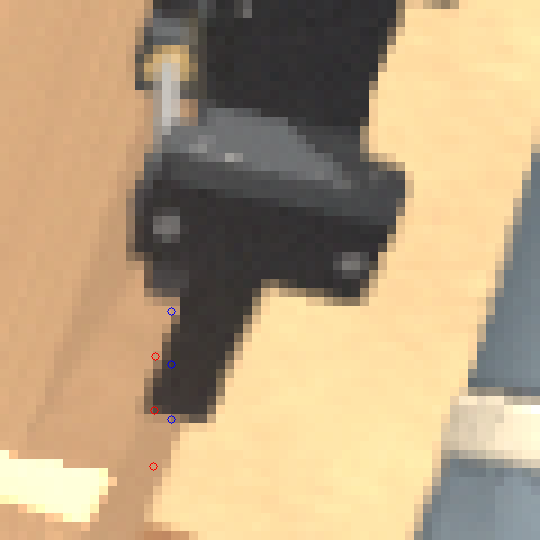

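View pics/g_top.png

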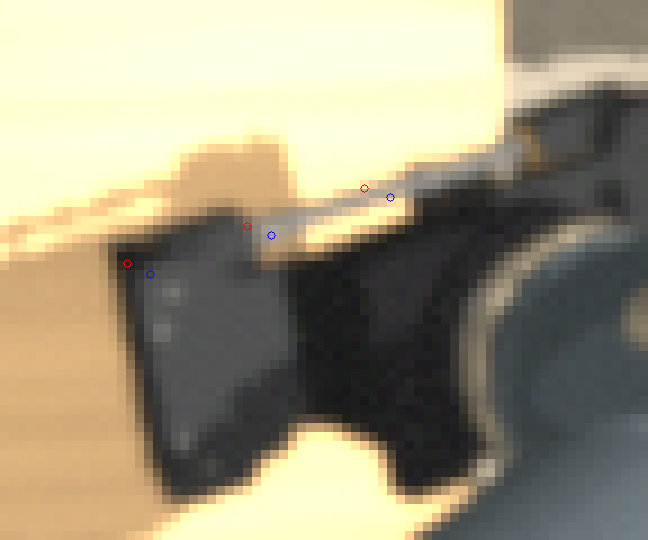

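Call:
apply_moves:
  increments:
    - {"twist": [0, 0, 0], "xyz": [0, 0, 0], "grip": 1}
    - {"twist": [0, 0, 0], "xyz": [0, 0, 0], "grip": 1}
    - {"twist": [0, 0, 0], "xyz": [0, 0, 0], "grip": 1}
    - {"twist": [0, 0, 0], "xyz": [0, 0, 0], "grip": 1}
    - {"twist": [0, 0, 0], "xyz": [0, 0, 0], "grip": 1}
    - {"twist": [0, 0, 0], "xyz": [0, 0, 0], "grip": 1}
    - {"twist": [0, 0, 0], "xyz": [0, 0, 0], "grip": 1}
    - {"twist": [0, 0, 0], "xyz": [0, 0, 0], "grip": 1}

```text
time_s: 3.92
eef_pos: [0.5838, 0.0717, 0.3058]
ee_rot: [1.802, 2.573, -0.0]
force: [-0.3, 0.4, 0.6]
width: 0.0155
```

```bash
python3 - <<'E'
from h import *
o,M=st()
f=snap('side','3'); p=o['eef_pos']
c=f['frame'][90:210,160:270,::-1]
c=cv2.convertScaleAbs(c,alpha=1.7)
c=cv2.resize(c,None,fx=5,fy=5,interpolation=cv2.INTER_NEAREST)
y=M[:,1];z=M[:,2]
for q in proj(f,[p,p-z*.019]): cv2.circle(c,tuple(int((v-a+.5)*5) for v,a in zip(q,(160,90))),4,(0,0,255),1)
cv2.imwrite('pics/e2.png',c)
f=load('side','0')
for A in([.5702,.1396],[.5672,.1426]):
  print(proj(f,[A+[.188],A+[.012]]))
E
```

```text
t 3.92 tcp [0.5838 0.0717 0.3058] ydir 20.0 zax [ 0. -0. -1.] F [-0.3  0.4  0.6] w 0.0155 q [ 0.45  0.37 -0.87  1.56  0.29  1.35 -0.1 ]
[[199.71321313 202.27349309]
 [203.3301931  250.96216291]]
[[199.81259903 203.40186901]
 [203.43184805 252.11578195]]
```

View pics/e2.png

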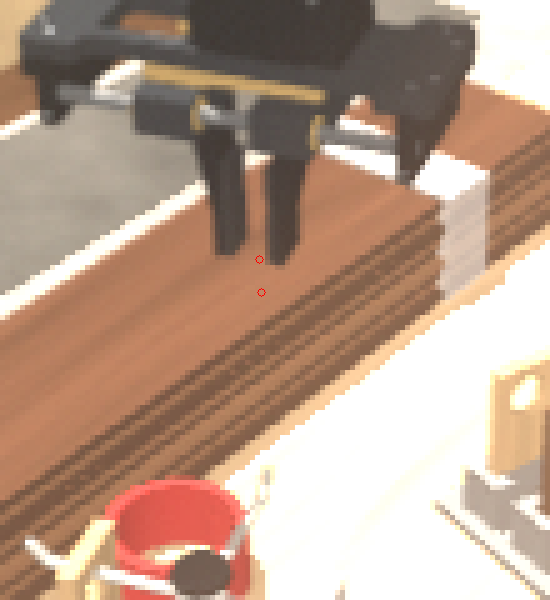

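```bash
python3 - <<'E'
from h import *
p=np.array([.1602,-.6551,.1948]); M=R.from_rotvec([-3.1173,-.37557,.0004]).as_matrix();x,y,z=M.T
f=load('top','0')
for h in(.07,.09,.11):
  print(proj(f,[p-y*.095-z*h+x*.0375,p-y*.095-z*h-x*.0375]).round(1).tolist())
f=load('side','3'); p=np.array([.5838,.0717,.3058]);M=R.from_rotvec([1.802,2.573,0]).as_matrix();x,y,z=M.T
for h in(.07,.09,.11):
  print('side',proj(f,[p+s*y*.095-z*h+t*x*.0375 for s in(-1,1) for t in(-1,1)]).round(1).tolist())
E
```

```text
[[444.1, 320.6], [449.2, 346.3]]
[[446.9, 321.8], [452.0, 347.9]]
[[449.8, 323.1], [454.8, 349.5]]
side [[255.1, 121.2], [245.7, 137.6], [179.2, 108.8], [165.6, 123.8]]
side [[255.4, 113.5], [245.9, 129.6], [178.5, 101.3], [164.7, 116.0]]
side [[255.6, 105.6], [246.0, 121.4], [177.8, 93.6], [163.7, 108.0]]
```

```bash
python3 - <<'E'
from h import *
f=load('side','3');c=cv2.convertScaleAbs(f['frame'][50:170,140:290,::-1],alpha=2.5);c=cv2.resize(c,None,fx=5,fy=5);cv2.imwrite('pics/e3.png',c)
E
```

```text
(no output)
```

View pics/e3.png

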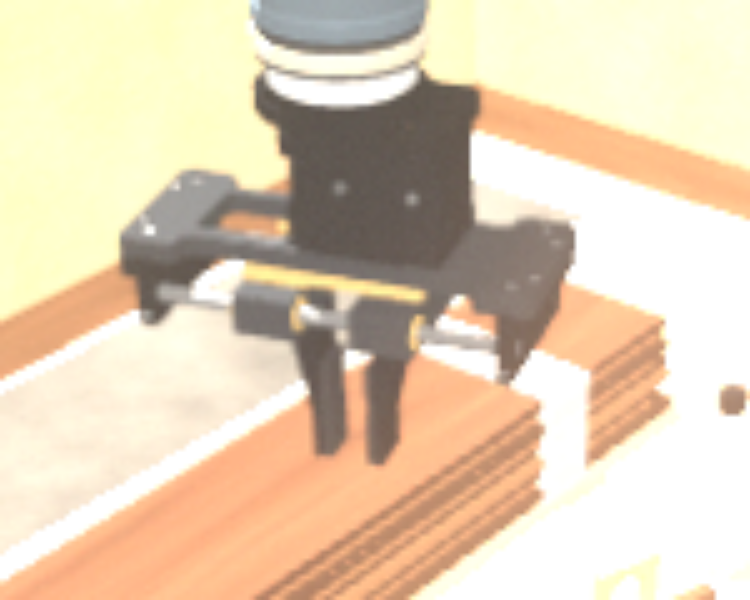

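Call:
apply_moves:
  increments:
    - {"twist": [0, 0, 0], "xyz": [0, 8, 0], "grip": 0.45}
    - {"twist": [0, 0, 0], "xyz": [0, 0, 0], "grip": 0.45}
    - {"twist": [0, 0, 0], "xyz": [0, 0, 20], "grip": 0.45}
    - {"twist": [0, 0, 0], "xyz": [0, 0, 30], "grip": 0.45}
    - {"twist": [0, 0, 0], "xyz": [0, 0, 30], "grip": 0.45}
    - {"twist": [0, 0, 0], "xyz": [0, 0, 25], "grip": 0.45}
    - {"twist": [0, 0, 0], "xyz": [0, 0, 0], "grip": 0.45}
    - {"twist": [0, 0, 0], "xyz": [0, 0, 0], "grip": 0.45}
  newtons: 5

```text
time_s: 4.63
eef_pos: [0.591, 0.0745, 0.2]
ee_rot: [-1.801, -2.572, 0.002]
force: [1.3, 0.2, 1.2]
width: 0.0468
```

```bash
cat >> h.py <<'E'
def ann(n,tag,x0,y0,w,h,s,alpha=1.5,pts=[]):
    f=snap(n,tag);c=cv2.convertScaleAbs(f['frame'][y0:y0+h,x0:x0+w,::-1],alpha=alpha);c=cv2.resize(c,None,fx=s,fy=s,interpolation=cv2.INTER_CUBIC)
    if len(pts):
        for q in proj(f,pts): cv2.circle(c,tuple(int((v-a+.5)*s) for v,a in zip(q,(x0,y0))),4,(0,0,255),1)
    for i in range(x0//10*10+10,x0+w,10): cv2.putText(c,str(i),((i-x0)*s,8),0,.33,(0,255,0),1)
    for i in range(y0//10*10+10,y0+h,10): cv2.putText(c,str(i),(0,(i-y0)*s+4),0,.33,(0,255,0),1)
    cv2.imwrite(f'pics/{n}_{tag}.png',c); return f
E
python3 - <<'E'
from h import *
o,M=st();p=o['eef_pos'];z=M[:,2]
ann('side','4',150,130,110,120,5,1.5,[p,p-z*.019])
for i in range(3): st()
E
```

```text
t 4.63 tcp [0.591  0.0745 0.2   ] ydir 20.0 zax [-0.002  0.    -1.   ] F [1.3 0.2 1.2] w 0.0468 q [ 0.41  0.46 -0.83  1.69  0.37  1.16 -0.17]
t 4.68 tcp [0.5921 0.0751 0.2017] ydir 20.0 zax [ 0.001  0.001 -1.   ] F [-0.5 -0.4  0.8] w 0.0473 q [ 0.41  0.46 -0.84  1.69  0.37  1.16 -0.17]
t 4.68 tcp [0.5921 0.0751 0.2017] ydir 20.0 zax [ 0.001  0.001 -1.   ] F [-0.5 -0.4  0.8] w 0.0473 q [ 0.41  0.46 -0.84  1.69  0.37  1.16 -0.17]
t 4.68 tcp [0.5921 0.0751 0.2017] ydir 20.0 zax [ 0.001  0.001 -1.   ] F [-0.5 -0.4  0.8] w 0.0473 q [ 0.41  0.46 -0.84  1.69  0.37  1.16 -0.17]
```

View pics/side_4.png

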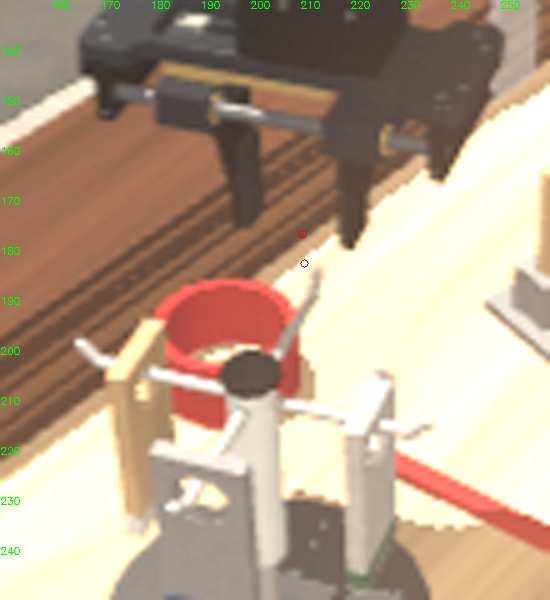

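Call:
apply_moves:
  increments:
    - {"twist": [0, 0, 0], "xyz": [0, 0, 20], "grip": 0.45}
    - {"twist": [0, 0, 0], "xyz": [0, 0, 20], "grip": 0.45}
    - {"twist": [0, 0, 0], "xyz": [0, 0, 20], "grip": 0.45}
    - {"twist": [0, 0, 0], "xyz": [0, 0, 0], "grip": 0.45}
    - {"twist": [0, 0, 0], "xyz": [0, 0, 0], "grip": 0.45}

```text
time_s: 5.1
eef_pos: [0.5923, 0.0749, 0.1421]
ee_rot: [1.802, 2.572, 0.002]
force: [0.4, -0.3, 0.6]
width: 0.0476
```

```bash
python3 - <<'E'
from h import *
o,M=st();p=o['eef_pos'];z=M[:,2]
ann('side','5',150,130,110,120,5,1.5,[p,p-z*.019])
E
```

```text
t 5.1 tcp [0.5923 0.0749 0.1421] ydir 20.0 zax [ 0.002  0.    -1.   ] F [ 0.4 -0.3  0.6] w 0.0476 q [ 0.39  0.52 -0.8   1.75  0.42  1.05 -0.21]
```

View pics/side_5.png

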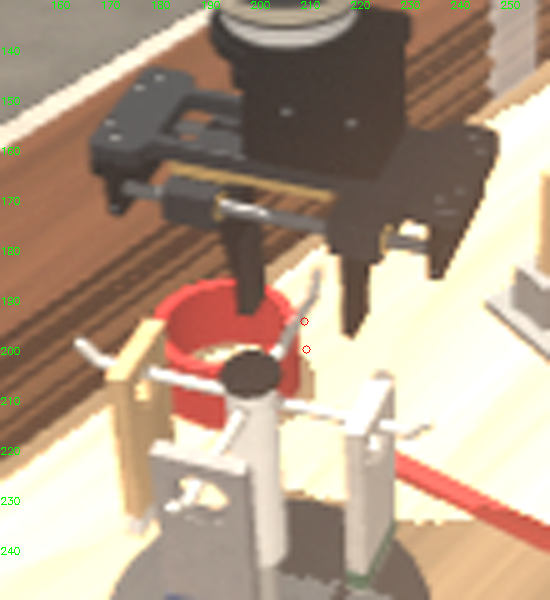

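Call:
apply_moves:
  increments:
    - {"twist": [0, 0, 0], "xyz": [0, 0, 7], "grip": 0.45}
    - {"twist": [0, 0, 0], "xyz": [0, 0, 0], "grip": 1}
    - {"twist": [0, 0, 0], "xyz": [0, 0, 0], "grip": 1}
    - {"twist": [0, 0, 0], "xyz": [0, 0, 0], "grip": 1}
    - {"twist": [0, 0, 0], "xyz": [0, 0, 0], "grip": 1}
    - {"twist": [0, 0, 0], "xyz": [0, 0, 0], "grip": 1}
    - {"twist": [0, 0, 0], "xyz": [0, 0, 0], "grip": 1}
    - {"twist": [0, 0, 0], "xyz": [0, 0, 0], "grip": 1}
    - {"twist": [0, 0, 0], "xyz": [0, 0, 0], "grip": 1}
  newtons: 5

```text
time_s: 5.9
eef_pos: [0.5916, 0.0746, 0.1338]
ee_rot: [1.802, 2.573, 0.001]
force: [-0.2, -0.5, 0.2]
width: 0.0069
```

```bash
python3 - <<'E'
from h import *
o,M=st();p=o['eef_pos'];z=M[:,2]
ann('side','6',150,130,110,120,5,1.5,[p,p-z*.019])
E
```

```text
t 5.9 tcp [0.5916 0.0746 0.1338] ydir 20.0 zax [ 0.  0. -1.] F [-0.2 -0.5  0.2] w 0.0069 q [ 0.38  0.52 -0.8   1.76  0.43  1.04 -0.22]
```

View pics/side_6.png

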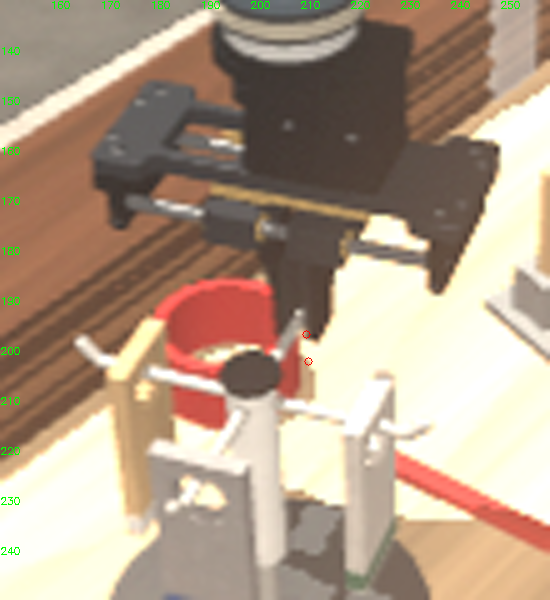

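Call:
apply_moves:
  increments:
    - {"twist": [0, 0, 0.072], "xyz": [0.18, -4.97, 0], "grip": 1}
    - {"twist": [0, 0, 0.072], "xyz": [0.18, -4.97, 0], "grip": 1}
    - {"twist": [0, 0, 0.072], "xyz": [0.18, -4.97, 0], "grip": 1}
    - {"twist": [0, 0, 0.072], "xyz": [0.18, -4.97, 0], "grip": 1}
    - {"twist": [0, 0, 0.072], "xyz": [0.18, -4.97, 0], "grip": 1}
    - {"twist": [0, 0, 0.072], "xyz": [0.18, -4.97, 0], "grip": 1}

```text
time_s: 6.45
eef_pos: [0.5625, 0.0712, 0.1339]
ee_rot: [2.315, 2.123, 0.003]
force: [1.3, 1.4, -2.6]
width: 0.0062
```

```bash
cat >> h.py <<'E'
def pol(A=(.5695,.1405)):
    o,M=st();d=o['eef_pos'][:2]-A;print('r',np.hypot(*d).round(4),'ang',np.degrees(np.arctan2(d[1],d[0])).round(1))
E
python3 - <<'E'
from h import *
pol()
E
```

```text
t 6.45 tcp [0.5625 0.0712 0.1339] ydir -5.0 zax [ 0.002  0.001 -1.   ] F [ 1.3  1.4 -2.6] w 0.0062 q [ 0.35  0.45 -0.71  1.83  0.35  0.99 -0.6 ]
r 0.0696 ang -95.8
```

Tracking well: the radius holds at 69.6 mm and the forces are small. I'll continue the arc.

Call:
apply_moves:
  increments:
    - {"twist": [0, 0, 0.072], "xyz": [0.18, -4.97, 0], "grip": 1}
    - {"twist": [0, 0, 0.072], "xyz": [0.18, -4.97, 0], "grip": 1}
    - {"twist": [0, 0, 0.072], "xyz": [0.18, -4.97, 0], "grip": 1}
    - {"twist": [0, 0, 0.072], "xyz": [0.18, -4.97, 0], "grip": 1}
    - {"twist": [0, 0, 0.072], "xyz": [0.18, -4.97, 0], "grip": 1}
    - {"twist": [0, 0, 0.072], "xyz": [0.18, -4.97, 0], "grip": 1}
    - {"twist": [0, 0, 0.072], "xyz": [0.18, -4.97, 0], "grip": 1}
    - {"twist": [0, 0, 0.072], "xyz": [0.18, -4.97, 0], "grip": 1}
    - {"twist": [0, 0, 0.072], "xyz": [0.18, -4.97, 0], "grip": 1}
    - {"twist": [0, 0, 0.072], "xyz": [0.18, -4.97, 0], "grip": 1}
    - {"twist": [0, 0, 0.072], "xyz": [0.18, -4.97, 0], "grip": 1}
    - {"twist": [0, 0, 0.072], "xyz": [0.18, -4.97, 0], "grip": 1}

```text
time_s: 7.45
eef_pos: [0.5128, 0.0998, 0.1338]
ee_rot: [-2.991, -0.959, -0.005]
force: [3.8, 1.1, -3.6]
width: 0.0067
```

```bash
python3 - <<'E'
from h import *
pol()
ann('side','7',150,150,110,120,5,1.5)
E
```

```text
t 7.45 tcp [0.5128 0.0998 0.1338] ydir -54.4 zax [ 0.003  0.001 -1.   ] F [ 3.8  1.1 -3.6] w 0.0067 q [ 0.18  0.34 -0.55  1.94  0.22  0.92 -1.43]
r 0.0698 ang -144.4
```

View pics/side_7.png

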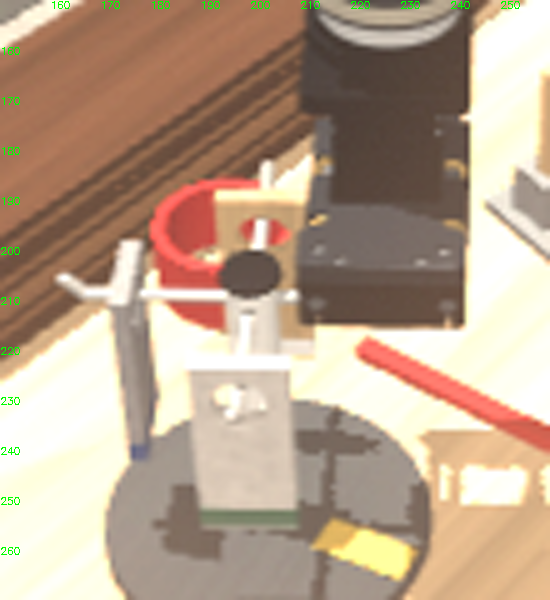

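Call:
apply_moves:
  increments:
    - {"twist": [0, 0, 0.074], "xyz": [0.18, -5.1, 0], "grip": 1}
    - {"twist": [0, 0, 0.074], "xyz": [0.18, -5.1, 0], "grip": 1}
    - {"twist": [0, 0, 0.074], "xyz": [0.18, -5.1, 0], "grip": 1}
    - {"twist": [0, 0, 0.074], "xyz": [0.18, -5.1, 0], "grip": 1}
    - {"twist": [0, 0, 0.074], "xyz": [0.18, -5.1, 0], "grip": 1}
    - {"twist": [0, 0, 0.074], "xyz": [0.18, -5.1, 0], "grip": 1}
    - {"twist": [0, 0, 0], "xyz": [0, 0, 0], "grip": 1}
    - {"twist": [0, 0, 0], "xyz": [0, 0, 0], "grip": 1}

```text
time_s: 8.17
eef_pos: [0.5008, 0.1278, 0.1339]
ee_rot: [-3.127, -0.287, -0.004]
force: [4.0, 1.0, -3.5]
width: 0.0062
```

```bash
python3 - <<'E'
from h import *
pol()
E
```

```text
t 8.17 tcp [0.5008 0.1278 0.1339] ydir -79.5 zax [ 0.002  0.001 -1.   ] F [ 4.   1.  -3.5] w 0.0062 q [ 0.06  0.32 -0.48  1.95  0.18  0.91 -1.89]
r 0.0699 ang -169.5
```

Call:
apply_moves:
  increments:
    - {"twist": [0, 0, 0], "xyz": [0, 0, 0], "grip": 0.5}
    - {"twist": [0, 0, 0], "xyz": [0, 0, 0], "grip": 0.5}
    - {"twist": [0, 0, 0], "xyz": [0, 0, 0], "grip": 0.5}
    - {"twist": [0, 0, 0], "xyz": [0, 0, 0], "grip": 0.5}
    - {"twist": [0, 0, 0], "xyz": [0, 0, -20], "grip": 0.5}
    - {"twist": [0, 0, 0], "xyz": [0, 0, -30], "grip": 0.3}
    - {"twist": [0, 0, 0], "xyz": [0, 0, -35], "grip": 0}
    - {"twist": [0, 0, 0], "xyz": [0, 0, -35], "grip": 0}
    - {"twist": [0, 0, 0], "xyz": [0, 0, -35], "grip": 0}

```text
time_s: 8.92
eef_pos: [0.499, 0.1267, 0.2903]
ee_rot: [3.128, 0.283, -0.002]
force: [0.8, -0.4, -0.7]
width: 0.0588
```

```bash
python3 - <<'E'
from h import *
to((.548,-.174,.28),-106)
E
```

```text
t 8.92 tcp [0.499  0.1267 0.2903] ydir -79.7 zax [-0.001 -0.001 -1.   ] F [ 0.8 -0.4 -0.7] w 0.0588 q [ 0.11  0.17 -0.5   1.75  0.08  1.24 -1.8 ]
shift tool mm [ -5.7 304.6  10.4]
turn tool [0.001 0.001 0.459]
```

Call:
apply_moves:
  increments:
    - {"twist": [0, 0, 0], "xyz": [0, 30, 0], "grip": 0}
    - {"twist": [0, 0, 0], "xyz": [-1, 30, 0], "grip": 0}
    - {"twist": [0, 0, 0], "xyz": [-1, 30, 0], "grip": 0}
    - {"twist": [0, 0, 0], "xyz": [-1, 30, 0], "grip": 0}
    - {"twist": [0, 0, 0], "xyz": [-1, 30, 0], "grip": 0}
    - {"twist": [0, 0, 0], "xyz": [-1, 30, 0], "grip": 0}
    - {"twist": [0, 0, 0], "xyz": [-1, 30, 0], "grip": 0}
    - {"twist": [0, 0, 0], "xyz": [0, 30, 0], "grip": 0}
    - {"twist": [0, 0, 0.115], "xyz": [0, 30, 0], "grip": 0}
    - {"twist": [0, 0, 0.115], "xyz": [0, 30, 0], "grip": 0}
    - {"twist": [0, 0, 0.115], "xyz": [0, 0, 0], "grip": 0}
    - {"twist": [0, 0, 0.115], "xyz": [0, 0, 0], "grip": 0}

```text
time_s: 9.92
eef_pos: [0.5432, -0.1725, 0.2882]
ee_rot: [3.108, -0.455, -0.003]
force: [0.4, 0.7, -0.1]
width: 0.087
```

```bash
python3 - <<'E'
from h import *
o,M=st();p=o['eef_pos'];z=M[:,2]
ann('side','8',160,150,150,130,5,1.4,[p,p-z*.019])
ann('top','8',160,140,90,85,7,1.4)
E
```

```text
t 9.92 tcp [ 0.5432 -0.1725  0.2882] ydir -106.6 zax [-0.002 -0.    -1.   ] F [ 0.4  0.7 -0.1] w 0.087 q [ 0.42  0.24 -0.23  1.65  0.06  1.26 -1.68]
```

View pics/side_8.png

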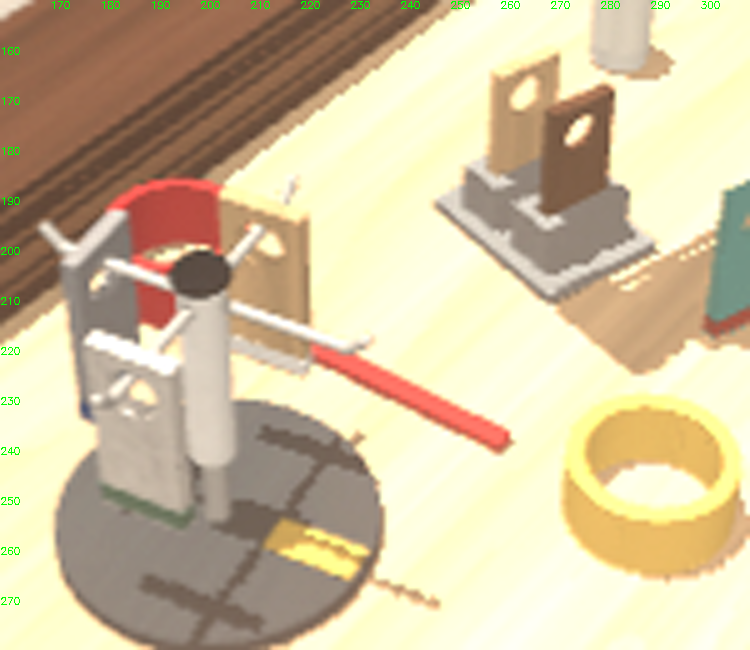

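View pics/top_8.png

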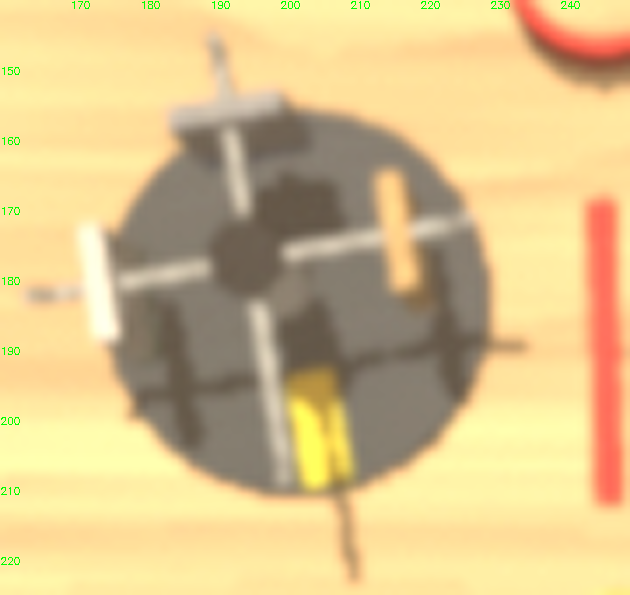

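```bash
python3 - <<'E'
from h import *
t=load('top','8');s=load('side','8')
A=np.array([.5702,.1396])
def pr(n,p,a=A): d=p[:2]-a; print(n,np.round(p,4),'r',np.hypot(*d).round(4),'ang',np.degrees(np.arctan2(d[1],d[0])).round(1)%360)
pr('mark c top',atz(t,(203.9,201.3),.0125))
for c in[(199,194),(206.2,192.8),(201.7,210),(208.8,208.3)]: pr('c',atz(t,c,.0125))
pr('branch .17 outer',atz(t,(198.7,205),.170)); pr('tip',atz(t,(199.3,209),.179))
pr('tip side',atz(s,(232,218),.179),np.array([.5645,.1442]))
pr('mark side',atz(s,(221.7,259.5),.0125),np.array([.5645,.1442]))
E
```

```text
mark c top [0.5107 0.1309 0.0125] r 0.0601 ang 188.3
c [0.5339 0.1472 0.0125] r 0.037 ang 168.1
c [0.5381 0.1241 0.0125] r 0.0356 ang 205.7
c [0.4828 0.1374 0.0125] r 0.0874 ang 181.4
c [0.4885 0.1148 0.0125] r 0.0854 ang 196.9
branch .17 outer [0.4898 0.1279 0.17  ] r 0.0812 ang 188.3
tip [0.4779 0.1248 0.179 ] r 0.0934 ang 189.1
tip side [0.4787 0.1278 0.179 ] r 0.0873 ang 190.8
mark side [0.5108 0.133  0.0125] r 0.0548 ang 191.8
```

Call:
apply_moves:
  increments:
    - {"twist": [0, 0, 0], "xyz": [5, -1, 30], "grip": 0}
    - {"twist": [0, 0, 0], "xyz": [0, 0, 30], "grip": 0}
    - {"twist": [0, 0, 0], "xyz": [0, 0, 30], "grip": 0}
    - {"twist": [0, 0, 0], "xyz": [0, 0, 30], "grip": 0}
    - {"twist": [0, 0, 0], "xyz": [0, 0, 0], "grip": 0}
    - {"twist": [0, 0, 0], "xyz": [0, 0, 0], "grip": 0}

```text
time_s: 10.52
eef_pos: [0.5482, -0.1694, 0.1679]
ee_rot: [-3.111, 0.434, 0.005]
force: [0.6, -0.2, 0.5]
width: 0.0872
```

```bash
python3 - <<'E'
from h import *
o,M=st();p=o['eef_pos'];z=M[:,2];y=M[:,1]
ann('side','9',225,110,100,110,6,1.4,[p,p-z*.019,p-z*.019+y*.0435,p-z*.019-y*.0435]);st()
E
```

```text
t 10.52 tcp [ 0.5482 -0.1694  0.1679] ydir -105.9 zax [-0.003  0.001 -1.   ] F [ 0.6 -0.2  0.5] w 0.0872 q [ 0.41  0.34 -0.23  1.8   0.09  1.01 -1.71]
t 10.57 tcp [ 0.5498 -0.1698  0.1698] ydir -105.9 zax [ 0.001 -0.    -1.   ] F [ 0.6 -0.5  0.3] w 0.087 q [ 0.41  0.34 -0.23  1.8   0.09  1.01 -1.71]
```

View pics/side_9.png

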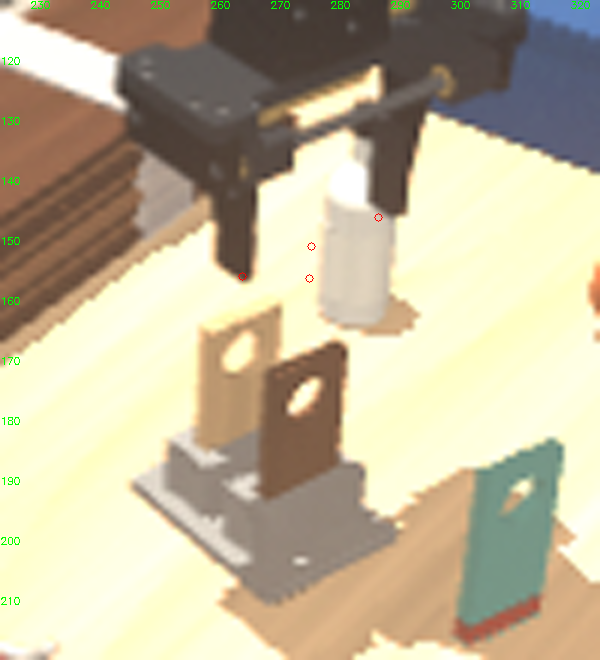

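```bash
python3 - <<'E'
from h import *
a=np.radians(-16); n=np.array([np.cos(a),np.sin(a),0]); u=np.array([-np.sin(a),np.cos(a),0])
from scipy.optimize import minimize
def box(c,col_n,lift=0):
    return [c+s*n*.005+t*u*.024+np.array([0,0,z]) for z in(.010,.120) for s,t in((-1,-1),(-1,1),(1,1),(1,-1))]
ims=[]
for nm,(x0,y0,w,h) in(('top',(275,155,55,55)),('side',(235,150,75,70))):
    f=load(nm,'0')
    for k,(cn,cu) in enumerate(((.5722,0),(.5765,0))):
        c=cv2.resize(f['frame'][y0:y0+h,x0:x0+w,::-1],None,fx=7,fy=7,interpolation=cv2.INTER_CUBIC)
        w0=np.array([.5465,-.173,0]); uu=w0@u
        cen=cn*n+uu*u
        for m,colr in((0,(0,0,255)),(1,(255,0,0))):
            cc=cen+n*.05*m
            q=proj(f,box(cc,0)); q=((q-(x0,y0)+.5)*7).astype(int)
            for i in range(4):
                for A,B in((4+i,4+(i+1)%4),(i,4+i)): cv2.line(c,tuple(map(int,q[A])),tuple(map(int,q[B])),colr,1)
        st_=cen+n*.025
        q=proj(f,[st_+s*n*.06+t*u*.045+[0,0,0.0] for s,t in((-1,-1),(-1,1),(1,1),(1,-1))]);q=((q-(x0,y0)+.5)*7).astype(int)
        cv2.polylines(c,[q.reshape(-1,1,2)],True,(0,255,0),1)
        cv2.imwrite(f'pics/m_{nm}{k}.png',c); ims.append(c)
cv2.imwrite('pics/mt.png',np.hstack(ims[:2])); cv2.imwrite('pics/ms.png',cv2.resize(np.hstack(ims[2:]),None,fx=.76,fy=.76))
E
```

```text
(no output)
```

View pics/mt.png

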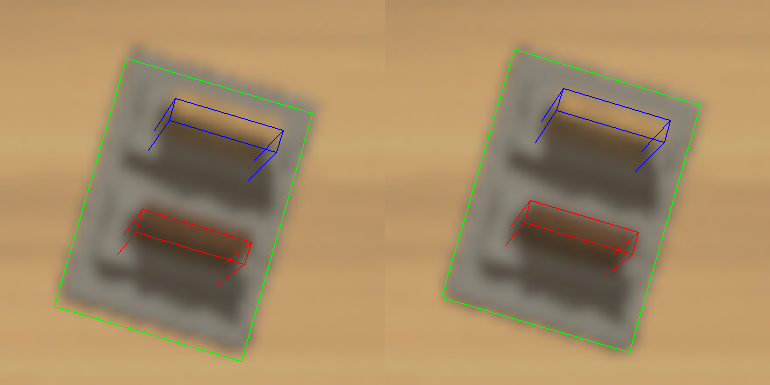

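View pics/ms.png

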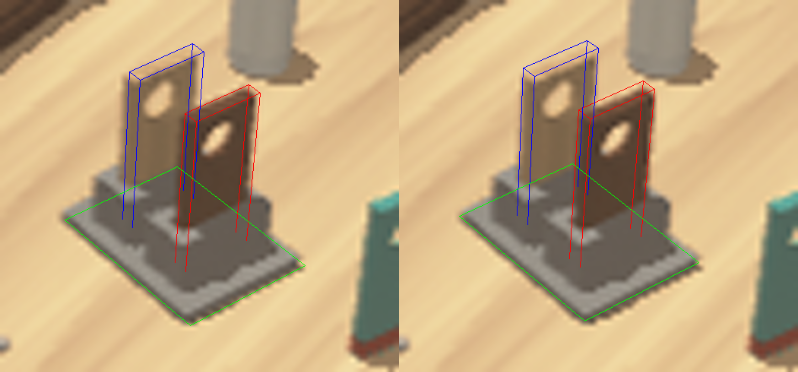

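Call:
apply_moves:
  increments:
    - {"twist": [0, 0, 0], "xyz": [2, 4, 0], "grip": 0}
    - {"twist": [0, 0, 0], "xyz": [0, 0, 20], "grip": 0}
    - {"twist": [0, 0, 0], "xyz": [0, 0, 20], "grip": 0}
    - {"twist": [0, 0, 0], "xyz": [0, 0, 20], "grip": 0}
    - {"twist": [0, 0, 0], "xyz": [0, 0, 20], "grip": 0}
    - {"twist": [0, 0, 0], "xyz": [0, 0, 15], "grip": 0}
    - {"twist": [0, 0, 0], "xyz": [0, 0, 12], "grip": 0}
    - {"twist": [0, 0, 0], "xyz": [0, 0, 0], "grip": 0}
    - {"twist": [0, 0, 0], "xyz": [0, 0, 0], "grip": 0}

```text
time_s: 11.32
eef_pos: [0.5508, -0.1748, 0.0627]
ee_rot: [3.111, -0.438, 0.002]
force: [-0.5, 0.1, -0.5]
width: 0.0873
```

```bash
python3 - <<'E'
from h import *
o,M=st();p=o['eef_pos'];z=M[:,2];y=M[:,1]
ann('side','10',225,120,100,100,6,1.6)
E
```

```text
t 11.32 tcp [ 0.5508 -0.1748  0.0627] ydir -106.0 zax [ 0.001 -0.001 -1.   ] F [-0.5  0.1 -0.5] w 0.0873 q [ 0.4   0.47 -0.21  1.89  0.13  0.8  -1.74]
```

View pics/side_10.png

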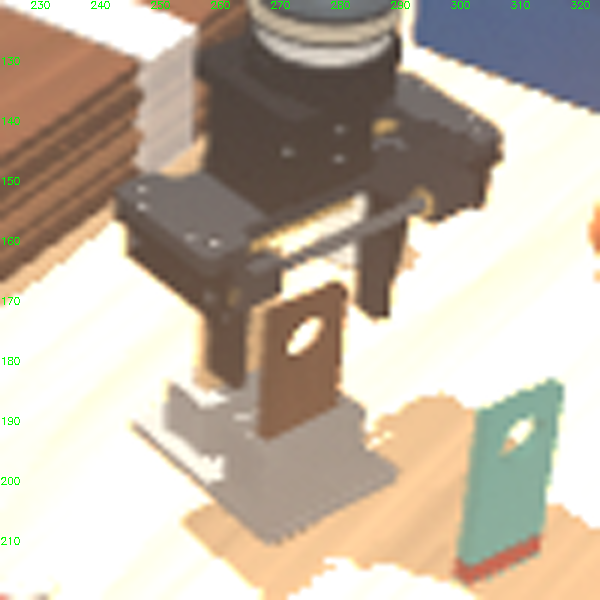

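Call:
apply_moves:
  increments:
    - {"twist": [0, 0, 0], "xyz": [0, 0, 7], "grip": 0}
    - {"twist": [0, 0, 0], "xyz": [0, 0, 0], "grip": 0}
    - {"twist": [0, 0, 0], "xyz": [0, 0, 0], "grip": 0.7}
    - {"twist": [0, 0, 0], "xyz": [0, 0, 0], "grip": 0.7}
    - {"twist": [0, 0, 0], "xyz": [0, 0, 0], "grip": 0.7}
    - {"twist": [0, 0, 0], "xyz": [0, 0, 0], "grip": 0.7}
    - {"twist": [0, 0, 0], "xyz": [0, 0, 0], "grip": 0.7}
    - {"twist": [0, 0, 0], "xyz": [0, 0, 0], "grip": 0.7}
    - {"twist": [0, 0, 0], "xyz": [0, 0, 0], "grip": 0.7}
  newtons: 25

```text
time_s: 12.12
eef_pos: [0.55, -0.1744, 0.0548]
ee_rot: [3.111, -0.439, 0.0]
force: [-0.5, 0.9, 0.6]
width: 0.0482
```

```bash
python3 - <<'E'
from h import *
o,M=st();p=o['eef_pos'];z=M[:,2];y=M[:,1]
ann('side','11',225,120,100,100,6,1.6)
E
```

```text
t 12.12 tcp [ 0.55   -0.1744  0.0548] ydir -106.1 zax [ 0. -0. -1.] F [-0.5  0.9  0.6] w 0.0482 q [ 0.4   0.48 -0.21  1.89  0.14  0.78 -1.74]
```

View pics/side_11.png

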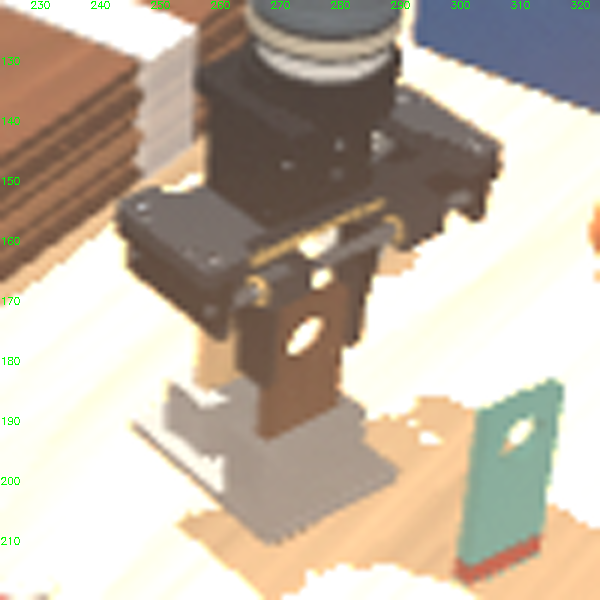

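Call:
apply_moves:
  increments:
    - {"twist": [0, 0, 0], "xyz": [0, 0, -8], "grip": 0.7}
    - {"twist": [0, 0, 0], "xyz": [0, 0, -12], "grip": 0.7}
    - {"twist": [0, 0, 0], "xyz": [0, 0, -15], "grip": 0.7}
    - {"twist": [0, 0, 0], "xyz": [0, 0, -15], "grip": 0.7}
    - {"twist": [0, 0, 0], "xyz": [0, 0, -20], "grip": 0.7}
    - {"twist": [0, 0, 0], "xyz": [0, 0, -20], "grip": 0.7}
    - {"twist": [0, 0, 0], "xyz": [0, 0, -20], "grip": 0.7}
    - {"twist": [0, 0, 0], "xyz": [0, 0, -20], "grip": 0.7}
    - {"twist": [0, 0, 0], "xyz": [0, 0, -15], "grip": 0.7}
    - {"twist": [0, 0, 0], "xyz": [0, 0, -5], "grip": 0.7}
    - {"twist": [0, 0, 0], "xyz": [0, 0, 0], "grip": 0.7}
    - {"twist": [0, 0, 0], "xyz": [0, 0, 0], "grip": 0.7}

```text
time_s: 13.17
eef_pos: [0.5496, -0.1744, 0.2048]
ee_rot: [3.111, -0.439, -0.0]
force: [-0.1, -0.3, -1.4]
width: 0.0476
```

```bash
python3 - <<'E'
from h import *
to((.4465,.120,.205),-80.8)
ann('side','12',225,90,100,110,6,1.6)
E
```

```text
t 13.17 tcp [ 0.5496 -0.1744  0.2048] ydir -106.1 zax [-0. -0. -1.] F [-0.1 -0.3 -1.4] w 0.0476 q [ 0.42  0.31 -0.23  1.75  0.08  1.09 -1.69]
shift tool mm [-180.5 -254.4   -0.3]
turn tool [ 0.     0.    -0.441]
```

View pics/side_12.png

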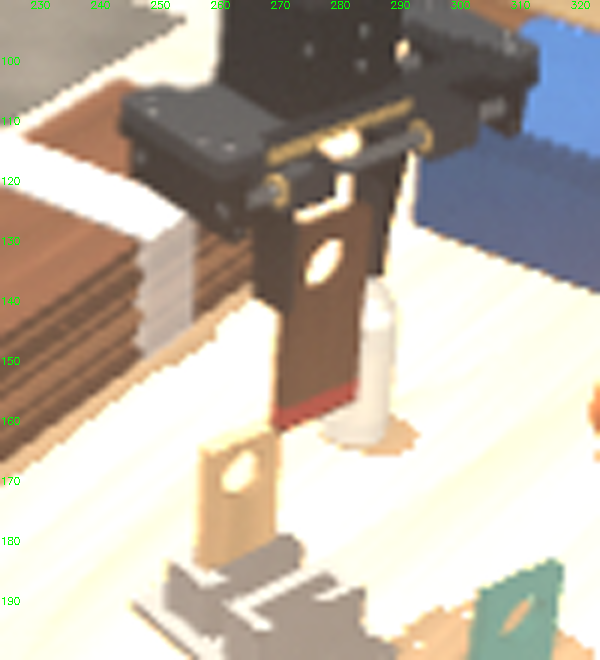

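Call:
apply_moves:
  increments:
    - {"twist": [0, 0, 0], "xyz": [-9, -12, 0], "grip": 0.7}
    - {"twist": [0, 0, 0], "xyz": [-15, -21, 0], "grip": 0.7}
    - {"twist": [0, 0, 0], "xyz": [-18, -25, 0], "grip": 0.7}
    - {"twist": [0, 0, 0], "xyz": [-18, -25, 0], "grip": 0.7}
    - {"twist": [0, 0, 0], "xyz": [-18, -25, 0], "grip": 0.7}
    - {"twist": [0, 0, 0], "xyz": [-18, -25, 0], "grip": 0.7}
    - {"twist": [0, 0, 0], "xyz": [-18, -25, 0], "grip": 0.7}
    - {"twist": [0, 0, 0], "xyz": [-18, -25, 0], "grip": 0.7}
    - {"twist": [0, 0, 0], "xyz": [-18, -25, 0], "grip": 0.7}
    - {"twist": [0, 0, 0], "xyz": [-14, -20, 0], "grip": 0.7}
    - {"twist": [0, 0, 0], "xyz": [-9, -13, 0], "grip": 0.7}
    - {"twist": [0, 0, 0], "xyz": [-5, -8, 0], "grip": 0.7}

```text
time_s: 14.22
eef_pos: [0.4453, 0.1169, 0.204]
ee_rot: [3.111, -0.432, -0.003]
force: [-0.1, 0.3, -1.3]
width: 0.048
```

Call:
apply_moves:
  increments:
    - {"twist": [0, 0, -0.063], "xyz": [0, 0, 0], "grip": 0.7}
    - {"twist": [0, 0, -0.063], "xyz": [0, 0, 0], "grip": 0.7}
    - {"twist": [0, 0, -0.063], "xyz": [0, 0, 0], "grip": 0.7}
    - {"twist": [0, 0, -0.063], "xyz": [0, 0, 0], "grip": 0.7}
    - {"twist": [0, 0, -0.063], "xyz": [0, 0, 0], "grip": 0.7}
    - {"twist": [0, 0, -0.063], "xyz": [0, 0, 0], "grip": 0.7}
    - {"twist": [0, 0, -0.063], "xyz": [0, 0, 0], "grip": 0.7}
    - {"twist": [0, 0, 0], "xyz": [0, 0, 0], "grip": 0.7}
    - {"twist": [0, 0, 0], "xyz": [0, 0, 0], "grip": 0.7}

```text
time_s: 14.97
eef_pos: [0.4473, 0.1138, 0.2042]
ee_rot: [3.131, 0.249, -0.002]
force: [-0.5, 0.3, -0.5]
width: 0.0479
```

```bash
python3 - <<'E'
from h import *
to((.4465,.120,.1325),-80.8)
ann('side','13',160,150,140,120,5,1.6)
to((.4465,.120,.1325),-80.8)
E
```

```text
t 14.97 tcp [0.4473 0.1138 0.2042] ydir -80.9 zax [-0.001 -0.    -1.   ] F [-0.5  0.3 -0.5] w 0.0479 q [ 0.1   0.14 -0.48  1.98  0.08  1.03 -1.83]
shift tool mm [ 0.3 -6.3 71.7]
turn tool [ 0.     0.001 -0.002]
t 15.02 tcp [0.4474 0.1139 0.2043] ydir -80.9 zax [-0.001 -0.    -1.   ] F [-0.4 -0.5 -0.8] w 0.0477 q [ 0.1   0.14 -0.48  1.98  0.08  1.03 -1.83]
shift tool mm [ 0.2 -6.2 71.8]
turn tool [ 0.     0.001 -0.002]
```

View pics/side_13.png

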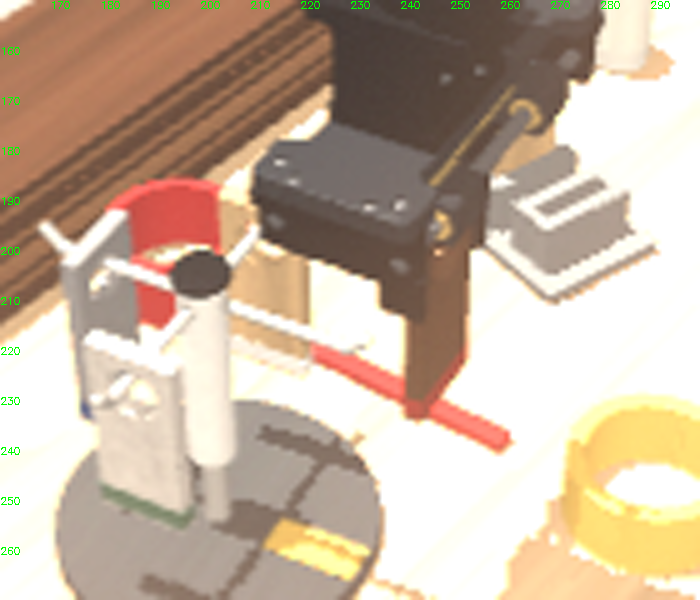

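Call:
apply_moves:
  increments:
    - {"twist": [0, 0, 0], "xyz": [0, -5.5, 0], "grip": 0.7}
    - {"twist": [0, 0, 0], "xyz": [0, 0, 15], "grip": 0.7}
    - {"twist": [0, 0, 0], "xyz": [0, 0, 20], "grip": 0.7}
    - {"twist": [0, 0, 0], "xyz": [0, 0, 20], "grip": 0.7}
    - {"twist": [0, 0, 0], "xyz": [0, 0, 11], "grip": 0.7}
    - {"twist": [0, 0, 0], "xyz": [0, 0, 5], "grip": 0.7}
    - {"twist": [0, 0, 0], "xyz": [0, 0, 0], "grip": 0.7}
    - {"twist": [0, 0, 0], "xyz": [0, 0, 0], "grip": 0.7}

```text
time_s: 15.68
eef_pos: [0.4472, 0.1199, 0.1341]
ee_rot: [-3.131, -0.252, -0.001]
force: [0.9, -0.7, -0.6]
width: 0.0476
```

```bash
python3 - <<'E'
from h import *
pol()
ann('side','14',160,150,140,120,5,1.6)
pol()
ann('top','14',160,140,90,85,7,1.4)
E
```

```text
t 15.68 tcp [0.4472 0.1199 0.1341] ydir -80.8 zax [ 0.001  0.    -1.   ] F [ 0.9 -0.7 -0.6] w 0.0476 q [ 0.06  0.23 -0.48  2.07  0.14  0.87 -1.9 ]
r 0.124 ang -170.5
t 15.73 tcp [0.4475 0.12   0.1345] ydir -80.8 zax [ 0.001  0.    -1.   ] F [0.4 0.  0.1] w 0.048 q [ 0.06  0.23 -0.48  2.07  0.14  0.87 -1.9 ]
r 0.1237 ang -170.4
```

View pics/side_14.png

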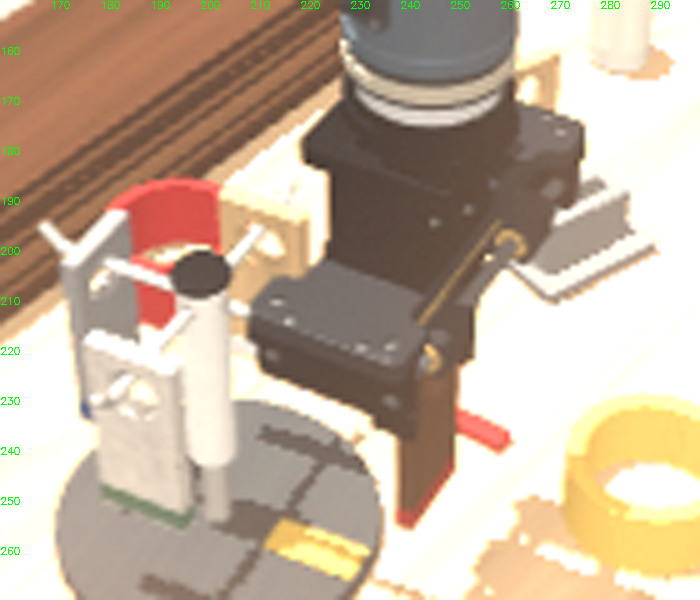

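View pics/top_14.png

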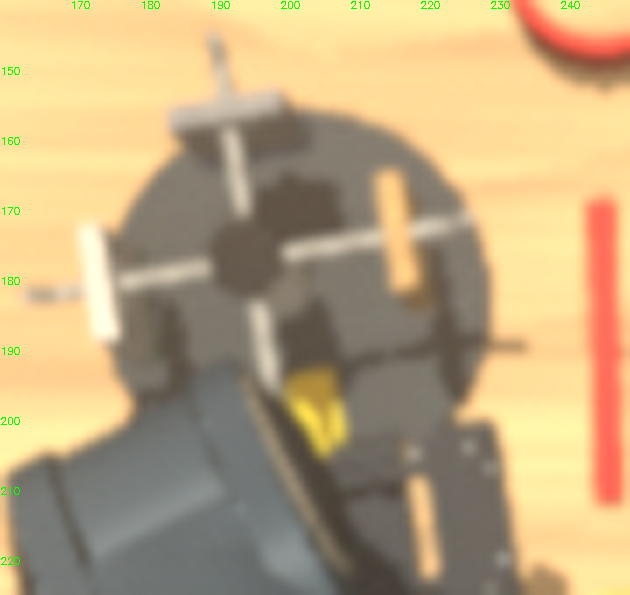

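```bash
python3 - <<'E'
from h import *
s=load('side','14')
o,M=st();p=o['eef_pos'];x,y,z=M.T;e=p-z*.0415
print([proj(s,e+i*x*.005+j*y*.024+z*.086)[0].round(1).tolist() for i in(-1,1) for j in(-1,1)])
E
python3 - <<'E'
import cv2,sys
sys.path.insert(0,'.')
from h import load
f=load('side','14');c=cv2.convertScaleAbs(f['frame'][215:265,220:265,::-1],alpha=1.8);cv2.imwrite('pics/z.png',cv2.resize(c,None,fx=12,fy=12,interpolation=cv2.INTER_NEAREST))
E
```

```text
t 15.78 tcp [0.4477 0.12   0.1346] ydir -80.8 zax [ 0.002  0.    -1.   ] F [-0.5 -0.3  0.3] w 0.0481 q [ 0.06  0.23 -0.48  2.07  0.14  0.87 -1.9 ]
[[241.1, 254.5], [250.0, 242.0], [237.5, 253.1], [246.5, 240.6]]
```

View pics/z.png

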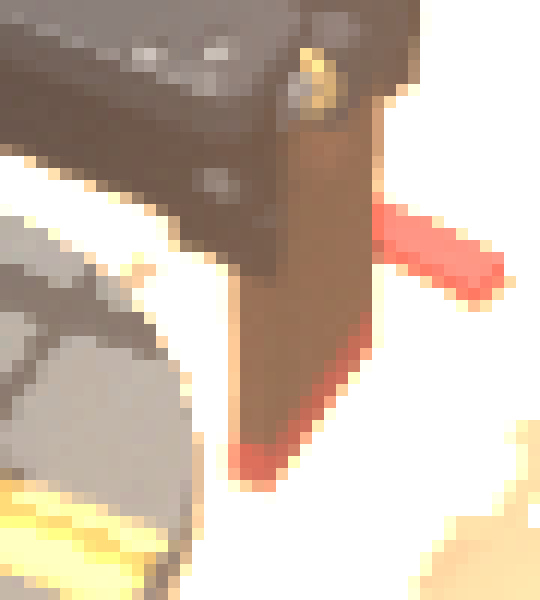

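Call:
apply_moves:
  increments:
    - {"twist": [0, 0, 0], "xyz": [5, 0, 0], "grip": 0.7}
    - {"twist": [0, 0, 0], "xyz": [5, 0, 0], "grip": 0.7}
    - {"twist": [0, 0, 0], "xyz": [5, 0, 0], "grip": 0.7}
    - {"twist": [0, 0, 0], "xyz": [5, 0, 0], "grip": 0.7}
    - {"twist": [0, 0, 0], "xyz": [5, 0, 0], "grip": 0.7}
    - {"twist": [0, 0, 0], "xyz": [5, 0, 0], "grip": 0.7}

```text
time_s: 16.28
eef_pos: [0.4772, 0.1244, 0.1337]
ee_rot: [-3.131, -0.252, -0.0]
force: [-0.4, 0.2, -0.9]
width: 0.0477
```

```bash
python3 - <<'E'
from h import *
pol()
ann('side','15',160,170,110,110,6,1.6)
E
```

```text
t 16.28 tcp [0.4772 0.1244 0.1337] ydir -80.8 zax [ 0.  0. -1.] F [-0.4  0.2 -0.9] w 0.0477 q [ 0.05  0.28 -0.46  2.    0.16  0.89 -1.91]
r 0.0937 ang -170.1
```

View pics/side_15.png

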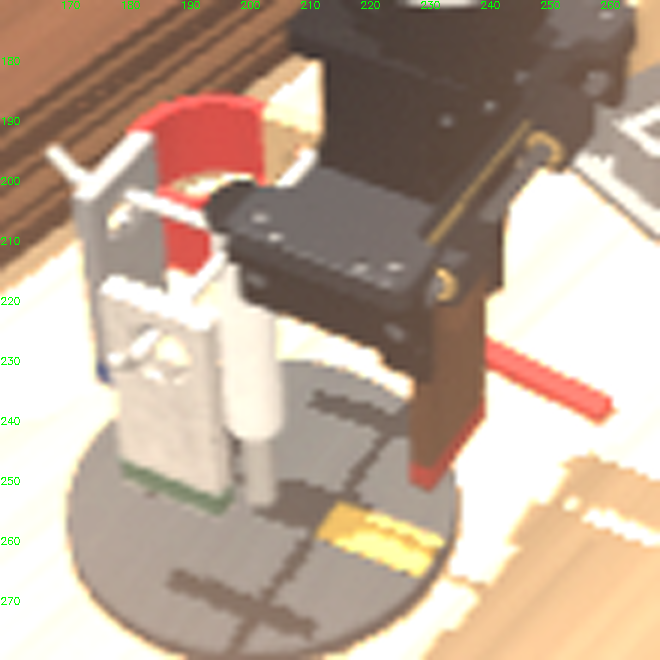

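Call:
apply_moves:
  increments:
    - {"twist": [0, 0, 0], "xyz": [5, 0, 0], "grip": 0.7}
    - {"twist": [0, 0, 0], "xyz": [5, 0, 0], "grip": 0.7}
    - {"twist": [0, 0, 0], "xyz": [5, 0, 0], "grip": 0.7}
    - {"twist": [0, 0, 0], "xyz": [5, 0, 0], "grip": 0.7}

```text
time_s: 16.67
eef_pos: [0.4968, 0.1276, 0.1337]
ee_rot: [3.131, 0.252, 0.0]
force: [0.3, -0.0, -0.8]
width: 0.0475
```

Call:
apply_moves:
  increments:
    - {"twist": [0, 0, 0], "xyz": [5, 0, 0], "grip": 0.7}
    - {"twist": [0, 0, 0], "xyz": [5, 0, 0], "grip": 0.7}
    - {"twist": [0, 0, 0], "xyz": [2, 0, 0], "grip": 0.7}
    - {"twist": [0, 0, 0], "xyz": [0, 0, 0], "grip": 0.7}
    - {"twist": [0, 0, 0], "xyz": [0, 0, 0], "grip": 0.7}

```text
time_s: 17.08
eef_pos: [0.508, 0.1294, 0.1336]
ee_rot: [3.131, 0.252, -0.001]
force: [0.4, -0.0, -0.9]
width: 0.0473
```

```bash
python3 - <<'E'
from h import *
pol()
ann('side','16',160,170,110,110,6,1.6)
ann('top','16',160,140,90,85,7,1.4)
E
```

```text
t 17.08 tcp [0.508  0.1294 0.1336] ydir -80.8 zax [-0. -0. -1.] F [ 0.4 -0.  -0.9] w 0.0473 q [ 0.04  0.33 -0.45  1.94  0.18  0.91 -1.91]
r 0.0625 ang -169.8
```

View pics/side_16.png

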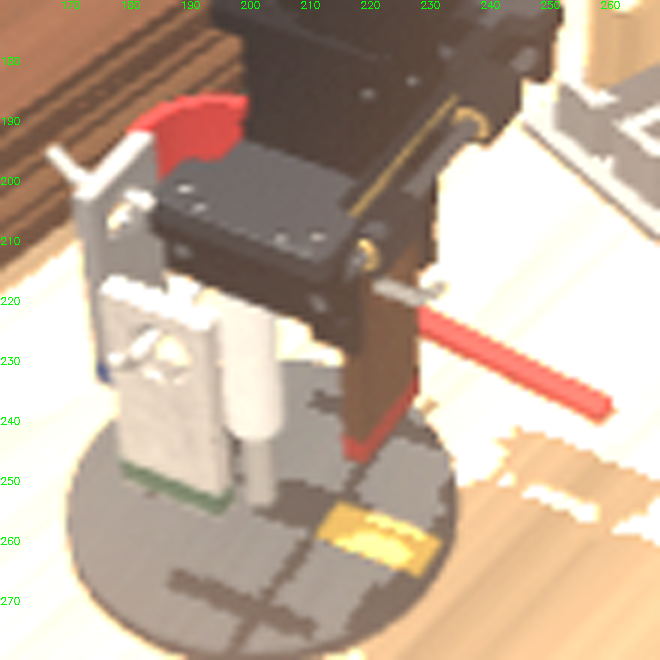

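Call:
apply_moves:
  increments:
    - {"twist": [0, 0, 0], "xyz": [0, 0, 3], "grip": 0.7}
    - {"twist": [0, 0, 0], "xyz": [0, 0, 3], "grip": 0.7}
    - {"twist": [0, 0, 0], "xyz": [0, 0, 3], "grip": 0.7}
    - {"twist": [0, 0, 0], "xyz": [0, 0, 2], "grip": 0.7}
    - {"twist": [0, 0, 0], "xyz": [0, 0, 1], "grip": 0.7}
    - {"twist": [0, 0, 0], "xyz": [0, 0, 1], "grip": 0.7}
    - {"twist": [0, 0, 0], "xyz": [0, 0, 0], "grip": 0.7}
    - {"twist": [0, 0, 0], "xyz": [0, 0, 0], "grip": 0.7}

```text
time_s: 17.85
eef_pos: [0.5081, 0.1294, 0.1208]
ee_rot: [3.131, 0.252, 0.0]
force: [-0.2, 0.1, -0.1]
width: 0.0479
```

```bash
python3 - <<'E'
from h import *
pol()
E
```

```text
t 17.85 tcp [0.5081 0.1294 0.1208] ydir -80.8 zax [ 0. -0. -1.] F [-0.2  0.1 -0.1] w 0.0479 q [ 0.04  0.34 -0.45  1.95  0.19  0.89 -1.92]
r 0.0623 ang -169.8
```

Call:
apply_moves:
  increments:
    - {"twist": [0, 0, 0], "xyz": [0, 0, 1], "grip": 0.7}
    - {"twist": [0, 0, 0], "xyz": [0, 0, 0.7], "grip": 0.7}
    - {"twist": [0, 0, 0], "xyz": [0, 0, 0], "grip": 0.7}
    - {"twist": [0, 0, 0], "xyz": [0, 0, 0], "grip": 0.7}

```text
time_s: 18.18
eef_pos: [0.5081, 0.1294, 0.119]
ee_rot: [3.131, 0.252, -0.0]
force: [0.9, -0.3, -1.0]
width: 0.0478
```

```bash
python3 - <<'E'
from h import *
pol();ann('side','17',160,170,110,110,6,1.6)
for i in range(3): o=st()[0]
E
```

```text
t 18.18 tcp [0.5081 0.1294 0.119 ] ydir -80.8 zax [-0. -0. -1.] F [ 0.9 -0.3 -1. ] w 0.0478 q [ 0.04  0.35 -0.45  1.95  0.19  0.88 -1.92]
r 0.0624 ang -169.8
t 18.23 tcp [0.5081 0.1294 0.1191] ydir -80.8 zax [ 0. -0. -1.] F [-0.5  0.5 -0.9] w 0.0477 q [ 0.04  0.35 -0.45  1.95  0.19  0.88 -1.92]
t 18.23 tcp [0.5081 0.1294 0.1191] ydir -80.8 zax [ 0. -0. -1.] F [-0.5  0.5 -0.9] w 0.0477 q [ 0.04  0.35 -0.45  1.95  0.19  0.88 -1.92]
t 18.23 tcp [0.5081 0.1294 0.1191] ydir -80.8 zax [ 0. -0. -1.] F [-0.5  0.5 -0.9] w 0.0477 q [ 0.04  0.35 -0.45  1.95  0.19  0.88 -1.92]
```

View pics/side_17.png

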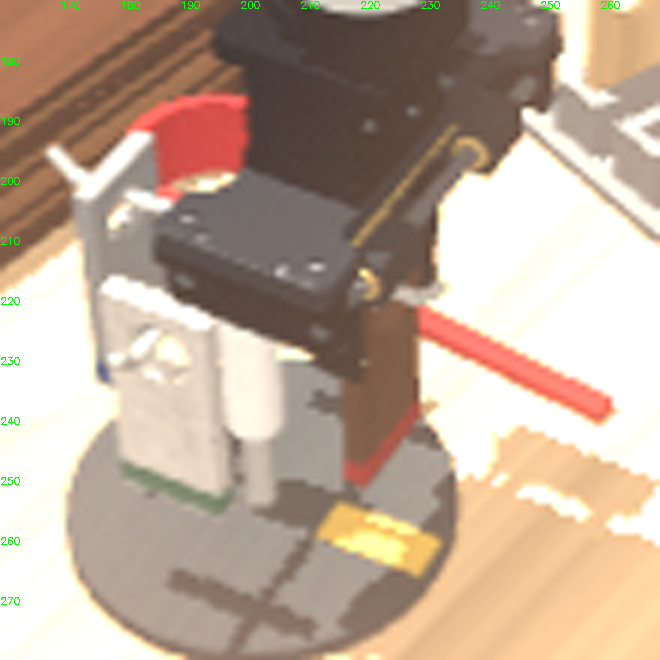

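Call:
apply_moves:
  increments:
    - {"twist": [0, 0, 0], "xyz": [0, 0, 1], "grip": 0.7}
    - {"twist": [0, 0, 0], "xyz": [0, 0, 0], "grip": 0.7}
    - {"twist": [0, 0, 0], "xyz": [0, 0, 0], "grip": 0.7}

```text
time_s: 18.48
eef_pos: [0.5083, 0.1295, 0.1185]
ee_rot: [3.131, 0.252, 0.001]
force: [-1.9, -0.1, 3.5]
width: 0.0475
```

Call:
apply_moves:
  increments:
    - {"twist": [0, 0, 0], "xyz": [0, 0, 1], "grip": 0.7}
    - {"twist": [0, 0, 0], "xyz": [0, 0, 0], "grip": 0.7}
    - {"twist": [0, 0, 0], "xyz": [0, 0, 0], "grip": 0.7}

```text
time_s: 18.73
eef_pos: [0.5084, 0.1295, 0.1183]
ee_rot: [3.131, 0.252, 0.001]
force: [-3.2, -1.5, 10.4]
width: 0.0478
```

Call:
apply_moves:
  increments:
    - {"twist": [0, 0, 0], "xyz": [0, 0, -1.5], "grip": 0.7}
    - {"twist": [0, 0, 0], "xyz": [0, 0, 0], "grip": 0.7}
    - {"twist": [0, 0, 0], "xyz": [0, 0, 0], "grip": 0.3}
    - {"twist": [0, 0, 0], "xyz": [0, 0, 0], "grip": 0.3}
    - {"twist": [0, 0, 0], "xyz": [0, 0, 0], "grip": 0.3}
    - {"twist": [0, 0, 0], "xyz": [0, 0, 0], "grip": 0.3}

```text
time_s: 19.23
eef_pos: [0.508, 0.1294, 0.1183]
ee_rot: [3.131, 0.252, -0.001]
force: [0.6, -0.1, 0.2]
width: 0.0598
```

```bash
python3 - <<'E'
from h import *
pol();ann('side','18',160,170,110,110,6,1.6)
E
```

```text
t 19.23 tcp [0.508  0.1294 0.1183] ydir -80.8 zax [-0. -0. -1.] F [ 0.6 -0.1  0.2] w 0.0598 q [ 0.04  0.35 -0.45  1.95  0.19  0.88 -1.92]
r 0.0625 ang -169.8
```

View pics/side_18.png

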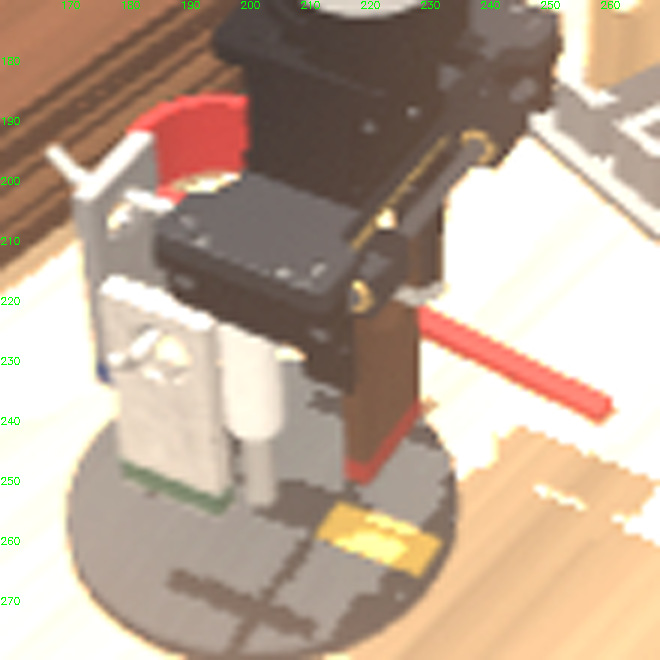

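Call:
apply_moves:
  increments:
    - {"twist": [0, 0, 0], "xyz": [0, 0, 0], "grip": 0.1}
    - {"twist": [0, 0, 0], "xyz": [0, 0, 0], "grip": 0.1}
    - {"twist": [0, 0, 0], "xyz": [0, 0, 0], "grip": 0.1}
    - {"twist": [0, 0, 0], "xyz": [0, 0, -5], "grip": 0.1}
    - {"twist": [0, 0, 0], "xyz": [0, 0, -15], "grip": 0.1}
    - {"twist": [0, 0, 0], "xyz": [0, 0, -20], "grip": 0.1}
    - {"twist": [0, 0, 0], "xyz": [0, 0, -25], "grip": 0.1}
    - {"twist": [0, 0, 0], "xyz": [0, 0, -30], "grip": 0.1}
    - {"twist": [0, 0, 0], "xyz": [0, 0, -30], "grip": 0.1}
    - {"twist": [0, 0, 0], "xyz": [0, 0, -30], "grip": 0.1}
    - {"twist": [0, 0, 0], "xyz": [0, 0, -25], "grip": 0.1}

```text
time_s: 20.2
eef_pos: [0.5083, 0.1297, 0.3014]
ee_rot: [-3.131, -0.253, -0.004]
force: [1.2, -0.2, -0.2]
width: 0.0784
```

Call:
apply_moves:
  increments:
    - {"twist": [0, 0, 0], "xyz": [0, 30, 0], "grip": 0.1}
    - {"twist": [0, 0, 0], "xyz": [0, 30, 0], "grip": 0.1}
    - {"twist": [0, 0, 0], "xyz": [0, 30, 0], "grip": 0.1}
    - {"twist": [0, 0, 0], "xyz": [0, 30, 0], "grip": 0.1}
    - {"twist": [0, 0, 0], "xyz": [0, 30, 0], "grip": 0.1}
    - {"twist": [0, 0, 0], "xyz": [0, 30, 0], "grip": 0.1}
    - {"twist": [0, 0, 0], "xyz": [0, 20, 0], "grip": 0.1}
    - {"twist": [0, 0, 0], "xyz": [0, 0, 0], "grip": 0.1}
    - {"twist": [0, 0, 0], "xyz": [0, 0, 0], "grip": 0.1}
    - {"twist": [0, 0, 0], "xyz": [0, 0, 0], "grip": 0.1}
    - {"twist": [0, 0, 0], "xyz": [0, 0, 0], "grip": 0.1}
    - {"twist": [0, 0, 0], "xyz": [0, 0, 0], "grip": 0.1}

```text
time_s: 21.2
eef_pos: [0.5401, -0.0664, 0.2988]
ee_rot: [-3.131, -0.256, -0.001]
force: [-0.1, -0.4, -0.3]
width: 0.0787
```

```bash
python3 - <<'E'
from h import *
pol();ann('side','19',160,150,150,130,5,1.4)
ann('top','19',160,140,90,85,7,1.4)
E
```

```text
t 21.2 tcp [ 0.5401 -0.0664  0.2988] ydir -80.6 zax [ 0.  0. -1.] F [-0.1 -0.4 -0.3] w 0.0787 q [ 0.33  0.2  -0.34  1.69  0.07  1.27 -1.43]
r 0.209 ang -98.1
```

View pics/side_19.png

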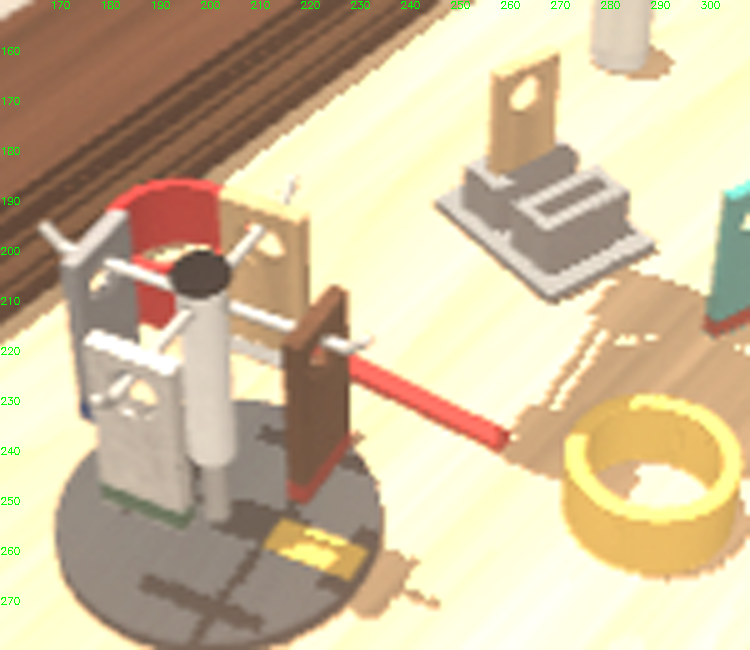

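View pics/top_19.png

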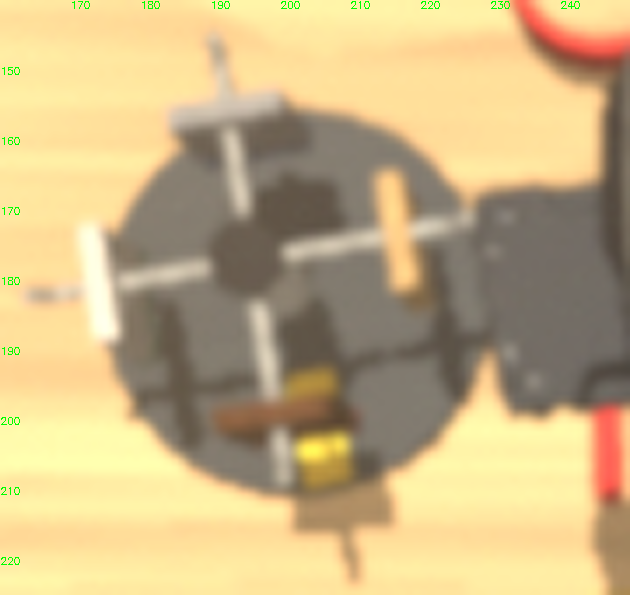

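Call:
apply_moves:
  increments:
    - {"twist": [0, 0, 0], "xyz": [0, 20, -10], "grip": 0.1}
    - {"twist": [0, 0, 0], "xyz": [0, 20, -10], "grip": 0.1}
    - {"twist": [0, 0, 0], "xyz": [0, 0, 0], "grip": 0.1}
    - {"twist": [0, 0, 0], "xyz": [0, 0, 0], "grip": 0.1}
    - {"twist": [0, 0, 0], "xyz": [0, 0, 0], "grip": 0.1}
    - {"twist": [0, 0, 0], "xyz": [0, 0, 0], "grip": 0.1}
    - {"twist": [0, 0, 0], "xyz": [0, 0, 0], "grip": 0.1}
    - {"twist": [0, 0, 0], "xyz": [0, 0, 0], "grip": 0.1}

```text
time_s: 21.97
eef_pos: [0.5463, -0.1066, 0.3183]
ee_rot: [-3.131, -0.254, 0.001]
force: [-0.0, 0.0, -0.8]
width: 0.0786
```

```bash
python3 - <<'E'
from h import *
from plant import job_done
a=load('side','19'); b=snap('side','20')
d=np.abs(a['frame'].astype(int)-b['frame'].astype(int)).max(2)[195:260,210:235]; print('diff around slat',d.max(),(d>20).sum())
st(); print(job_done())
E
```

```text
diff around slat 3 0
t 22.02 tcp [ 0.5464 -0.1068  0.3184] ydir -80.7 zax [-0.  0. -1.] F [ 1.1 -0.4 -1.2] w 0.0782 q [ 0.38  0.21 -0.31  1.63  0.07  1.31 -1.35]
the job is handed in; nothing more can be done
None
```

The walnut slat now hangs freely on the empty branch, over the yellow mark, and the job was handed in at 22.0 s. The hand-in gave no verdict.

**What I did:** I gripped the empty branch and swung it about 99° clockwise until it lay over the mark. I then lifted the walnut slat from the stand by its edges at the hole, slid it over the upturned tip, lowered it onto the level part, let go and backed off.

**Last checks:**
- **Alignment:** After the turn, the top camera put the branch at 188–189° and the mark at 188.3°. After hanging, the branch showed no visible shift in the pictures.
- **Slat:** It hangs about 62 mm out from the post and looks upright. Two side pictures 0.8 s apart showed no movement.
- **Weight on the tree:** I lowered until the wrist force showed contact (3.5, then 10 N upwards) before opening the fingers.
- **Other objects:** The oak slat and the tree's fixed slats look undisturbed, as do the tape rolls and pencil. The other bench items were not in the last pictures I viewed, but the arm did not go near them low down. The arm ended clear of everything.

**What disagreed:**
- **Side camera:** It read objects about 2 pixels (roughly 5 mm) away from where the top camera put them, so I relied on the top camera for positions.
- **Finger length:** In the pictures the fingers ended about 19 mm above the reported tool point. I allowed for both possibilities when choosing grip heights, and the grip and contact readings fit the heights I used.

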